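Take the filter case from the dry box to the balance

TASK

The blue filter case has to be weighed, but it lies in the white dry box and two bottles stand on the box's clear lid. Stand both bottles on the grey bench mat, lift the lid off and lay it on the mat as well, then set the filter case flat in the middle of the balance pan. Close the box again with the lid fully seated, and stand each bottle back upright on the lid at the same spot where it stood before; do not tip a bottle over or disturb the other things on the bench.

Things in the scene. Friction and masses are not known exactly. Their poses are not given: they have to be found in the camera images.
- dropper_mid (a point): amber glass dropper bottle with a black rubber bulb, standing upright on one end of the lid: 91 mm high, round body 31 mm across from its base to 50 mm up, narrowing above to the black bulb, about 20 mm across. Point: on its axis, half-way up (45.5 mm above its underside); z is its long axis. 40 g.
- vial_mid (a point): small clear screw vial with a black cap, standing upright on the other end of the lid (each bottle some 52 mm from the handle along the lid's y): a cylinder 23 mm across and 54 mm high. Point: on its axis, half-way up (27 mm above its underside); z is its long axis. Which end of the lid carries which bottle varies. 25 g.
- lid_handle (a point): loose lid, 160 g: clear pane in grey frame, 122 (x) x 177 (y) x 5 mm. Point: centre of the grey handle bar on its middle, 60 mm along x, 12 mm wide, 16 mm high, pinched across y; the point is 18 mm above the plate's top, 23 mm above its underside. A rounded rib below, 6 mm deep, 97 x 152 mm, enters the box with 4 mm play each way. On a flat surface it lies on the rib, point 29 mm up.
- case_mid (a point): blue flat box with closed lid (filter case), 66 mm (its x, 74 mm over the latch and hinge) by 66 mm (its y) by 30 mm high, 90 g, lying flat in the dry box, seen through the clear lid. Point: its centre, 15 mm above its underside; pinch it across its 66 mm (y) width.
- drybox_rim (a point): white dry box, fixed, outside 113 (x) x 168 (y) x 44 mm high, walls and floor 4 mm, under the lid. Inside, a desiccant cartridge 30 mm high at its -y end; the case lies beside it, about 11 mm to +y of the middle, some 33 mm free on either side in y. Point: centre of the mouth at rim height; z up. With the lid seated its underside is on the rim, its handle point 23 mm above this point.
- mat_top (a point): grey fabric-look bench mat, fixed, 220 mm (its x) by 250 mm (its y), 3 mm thick, flat without a raised edge, to one side of the dry box (left or right varies): the side area for what is cleared away. Point: centre of its top face; x and y along its sides, z up.
- pan (a point): round steel pan, 132 mm across, of a white bench balance (fixed, 205 x 165 mm, its display towards the robot), to the other side of the dry box. Point: centre of the pan's flat top, 54 mm above the bench; z up. The rest of the balance is lower than the pan.
- wash_bottle_mid (a point): white wash bottle with red cap, 182 mm high, body 65 mm across, standing behind the dry box on the left; leave it alone. Point: about half-way up, 90 mm above the bench.
- tumbler_mid (a point): maroon tumbler, 86 mm across, 174 mm high, standing behind the dry box on the right; leave it alone. Point: half-way up.
- timer_mid (a point): white bench timer, 66 x 62 x 18 mm, lying between the robot and the dry box; leave it alone. Point: its centre.

How it is judged:
On the way, in this order (a step that is already met when the one before it is completed fails the run):
1. both bottles stand upright on the mat, the lid still closing the box (x of dropper_mid in the frame of mat_top between -0.11 and 0.11 m and y of dropper_mid in the frame of mat_top between -0.125 and 0.125 m and z of dropper_mid in the frame of mat_top between 0.0415 and 0.0495 m and angle between each of dropper_mid, vial_mid's own z axis and vertical below 0.15 rad and x of vial_mid in the frame of mat_top between -0.11 and 0.11 m and y of vial_mid in the frame of mat_top between -0.125 and 0.125 m and z of vial_mid in the frame of mat_top between 0.023 and 0.031 m and horizontal distance between lid_handle and drybox_rim below 0.008 m and z of lid_handle in the frame of drybox_rim below 0.026 m), for 0.2 s.
2. the lid lies flat on the mat, both bottles still standing there (x of lid_handle in the frame of mat_top between -0.11 and 0.11 m and y of lid_handle in the frame of mat_top between -0.125 and 0.125 m and z of lid_handle in the frame of mat_top between 0.025 and 0.033 m and angle between each of lid_handle, dropper_mid, vial_mid's own z axis and vertical below 0.15 rad and x of dropper_mid in the frame of mat_top between -0.11 and 0.11 m and y of dropper_mid in the frame of mat_top between -0.125 and 0.125 m and z of dropper_mid in the frame of mat_top between 0.0415 and 0.0495 m and x of vial_mid in the frame of mat_top between -0.11 and 0.11 m and y of vial_mid in the frame of mat_top between -0.125 and 0.125 m and z of vial_mid in the frame of mat_top between 0.023 and 0.031 m), for 0.2 s.
3. the filter case lies flat in the middle of the balance pan (horizontal distance between case_mid and pan below 0.02 m and z of case_mid in the frame of pan between 0.011 and 0.019 m and angle between case_mid's own z axis and vertical below 0.1 rad and linear speed of case below 0.02 m/s), for 0.2 s.
At the end, for the whole second after the job is handed in: Filter case flat on the balance pan, centre within 20 mm of the pan's; lid seated on the dry box (8 mm, 0.08 rad, level, down within 3 mm); dropper bottle and vial upright on the lid, each within 25 mm of the spot where it stood at the start; all released and at rest (all of step 3 and horizontal distance between lid_handle and drybox_rim below 0.008 m and z of lid_handle in the frame of drybox_rim between 0.02 and 0.026 m and angle between lid_handle's own z axis and vertical below 0.03 rad and angle between the x axis of lid_handle and the x axis of drybox_rim, either way round below 0.08 rad and distance of each of dropper_mid, vial_mid from where it was at the start of the episode below 0.025 m and z of dropper_mid in the frame of drybox_rim between 0.0465 and 0.0555 m and angle between each of dropper_mid, vial_mid's own z axis and vertical below 0.12 rad and z of vial_mid in the frame of drybox_rim between 0.028 and 0.037 m and linear speed of each of lid, dropper, vial below 0.02 m/s); the robot touches nothing.
It fails at once if a bottle is tipped over (angle between any of dropper_mid, vial_mid's own z axis and vertical above 0.7 rad).
It fails at once if the wash bottle, the tumbler or the timer is moved more than 25 mm (distance of any of wash_bottle_mid, tumbler_mid, timer_mid from where it was at the start of the episode above 0.025 m).
It also fails if it takes over 144 s, if anything falls off the work surface, if the arm or the gripper's body presses on something with over 40 N, if the wrist force passes 120 N, or if a joint passes its speed limit or range.

ROBOT

A 7-joint arm with a two-finger parallel gripper is mounted at the origin on the work surface; the furniture and walls round the work are solid. World frame = base frame: x ahead of the robot, y to its left, z up, the work surface at z = 0. Lengths are in m, angles in rad, forces in N, time in s.
With the tool pointing down it reaches from about 0.4 to 0.85 m from the base axis. Payload 10.4 kg.
Tool frame: the origin (TCP) lies between the finger pads; the fingertips stand 11 mm ahead of it and the grasp point (between the pads) lies 8 mm behind it; z points along the fingers, y is the direction in which the jaws open and shut (so a half turn about z gives the same grasp; the last joint's range is limited). The gripper opens to 87 mm and grips with 3 to 60 N. Pads are 19 mm wide; open, the fingers measure 117 mm over their backs; the gripper's body (75 mm by 190 mm) begins 51 mm behind the grasp point.
Start: joints at [-1.184, 0.332, -0.065, 1.46, 0.022, 1.35, -0.088], TCP at [0.249, 0.573, 0.234] pointing down, gripper open.
Joint ranges: [-2.6, 2.6], [-0.5, 2.12], [-1.47, 1.34], [0.16, 2.42], [-1.27, 4.41], [0.06, 2.06], [-2.6, 2.6]. Speed limits (rad/s): [2.22, 2.22, 2.79, 2.79, 3.14, 3.14, 3.14].

INTERFACE

Orientations are given as a unit quaternion [x, y, z, w].
In Python, from bench import r, eyes gives the robot as it stands.
- The arm moves only by the shell command python3 -m inch 'ROWS' [FORCE]. ROWS is a JSON object of lists of equal length, an entry for each row: "translation": the shift along the world's x, y, z scaled (see below), a list of three; "rot": the turn, a rotation vector about the world's x, y, z scaled (see below), a list of three; "jaw": the finger opening in mm, from 0 to 87. In form: {"translation": [[tx, ty, tz], ...], "rot": [[ax, ay, az], ...], "jaw": [jaw, ...]}. A call has 1 to 20 rows; each row is the pose to reach, as a shift and turn from the pose measured when the call began; what a row does not reach only later rows make up. The controller multiplies each number of a shift by 100 mm and each number of a turn by 60 degrees. A row lasts 1/10 s, in which the tool goes at most 50 mm and 8.59 degrees, less where a joint would pass 70% of its speed; a pose out of reach is approached as far as the arm can. A call with a number of a shift or a turn outside -1 to 1 is refused whole. A call with a gripper value outside its range is refused whole. The fingers move at their own pace and stop on an object; FORCE is the grip in N (left out, the last holds). Time passes only in rows, so rows that repeat a pose let the fingers close. It gives the time, the measured TCP pose, the force and the opening at its end, in the units of the state.
- r.read_state(): the state, without advancing time (a new reading comes with each control period).
- eyes.camera(name): name is "side" or "top"; returns the picture (420x560x3 uint8, blue, green, red); there is no depth.
- eyes.calibration(name): a dict with "fx", "fy", "cx", "cy" (pixels), "R" (3x3) and "t" (3): a world point X has camera coordinates R X + t. Camera axes: x right, y down, z forward; pixel columns grow to the right and rows downward; lengths in m; the calibration is good to about 2 mm. A picture is of the moment at which its call begins. calibration takes no time and is no camera call.
- r.close_job(): hands the job in, once; it reports no verdict.
The state is a dict: "time": time; "joint_positions": joint angles; "joint_vel": joint speeds; "joint_torque": joint torques, N m; "ee_pos": TCP position; "eef_rot": TCP orientation; "ft_force": force on the tool from outside, world axes, zero at the start; "torque": the same for the moment, N m; "width": finger opening in m.
Only numpy, scipy, OpenCV 4.12 (cv2) and the standard library are available. Lean on these libraries where they do the work, as an engineer would, in place of code of your own. Each camera call takes 0.05 s, during which the arm holds its last target. There are 200 camera calls.

## Working session

There is one attempt and no reset: what is moved stays moved. The work goes in short steps, Python scripts to look and compute and a shell command to move; the robot and the scene stay as the last step left them, time stands still between calls to the robot, and variables do not carry over. Pictures are saved under pics/ and viewed, about 12 in all and at most 16, crops included, and the job is handed in when it is done.

```bash
mkdir -p pics
python3 - <<'E'
from bench import r, eyes
import cv2
for n in("top","side"):
    cv2.imwrite(f"pics/{n}0.png",eyes.camera(n)); c=eyes.calibration(n); print(n,c)
print(r.read_state())
E
```

```text
top {'fx': 540.6864810493593, 'fy': 540.6864810493593, 'cx': 275.6339718959282, 'cy': 206.64232971683975, 'R': array([[ 2.49708425e-03, -9.99825885e-01, -1.84922848e-02],
       [-9.92860731e-01, -2.73562123e-04, -1.19279063e-01],
       [ 1.19253236e-01,  1.86581133e-02, -9.92688542e-01]]), 't': array([0.0051272 , 0.56336323, 1.23608906])}
side {'fx': 477.36404912895114, 'fy': 477.36404912895114, 'cx': 276.6629790966194, 'cy': 198.94983984130212, 'R': array([[-0.99961439,  0.02566293, -0.01060615],
       [ 0.02463788,  0.64350308, -0.7650469 ],
       [-0.01280826, -0.7650132 , -0.64388722]]), 't': array([0.52935867, 0.06171297, 1.17720081])}
{'time': 0.1, 'joint_positions': array([-1.18357741,  0.33278018, -0.06471593,  1.46085367,  0.02160593,
        1.34985355, -0.08852243]), 'joint_vel': array([-0.00071508, -0.00038055,  0.00052545, -0.0029565 , -0.00096075,
       -0.00077058, -0.00148565]), 'joint_torque': array([ 1.14495553e-03, -6.24541783e+01,  2.42758723e-02, -3.90716636e+01,
       -6.14531944e-02,  3.65889492e-02,  6.80961216e-05]), 'ee_pos': array([0.2488957 , 0.57295859, 0.23285306]), 'eef_rot': array([ 2.03472072e-01,  9.79080567e-01, -5.91817761e-04, -9.57401246e-05]), 'ft_force': array([ 0.39943297,  0.29137478, -0.35152912]), 'torque': array([-0.0211124 , -0.02729995, -0.04996649]), 'width': 0.08738531088118591}
```

View pics/top0.png

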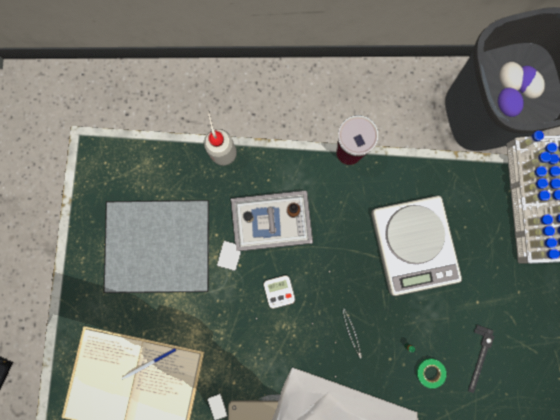

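View pics/side0.png

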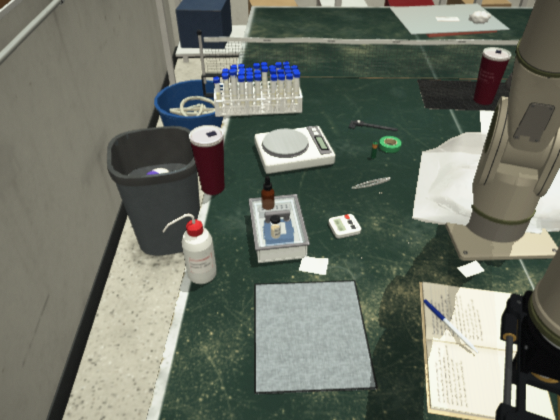

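Mat is left of the box and the balance is right. The dropper is on the lid's −y end (top ≈ 294,210), the vial on the +y end (≈ 248,216). Zooming in to measure.

Run:
```python
import cv2,numpy as np
t=cv2.imread("pics/top0.png");s=cv2.imread("pics/side0.png")
a=cv2.resize(t[185:255,222:322],None,fx=8,fy=8,interpolation=cv2.INTER_CUBIC)
cv2.imwrite("pics/boxtop.png",a)
b=cv2.resize(s[170:270,240:315],None,fx=6,fy=6,interpolation=cv2.INTER_CUBIC)
cv2.imwrite("pics/boxside.png",b)
```

```text
(no output)
```

View pics/boxtop.png

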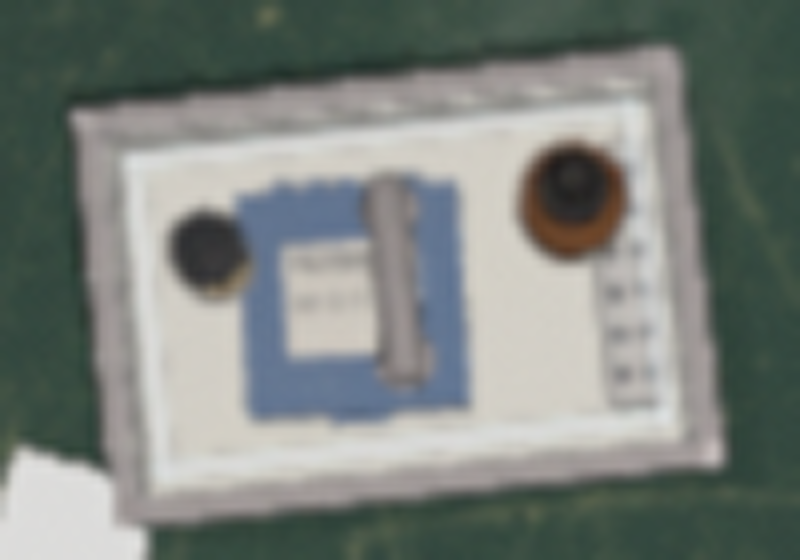

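View pics/boxside.png

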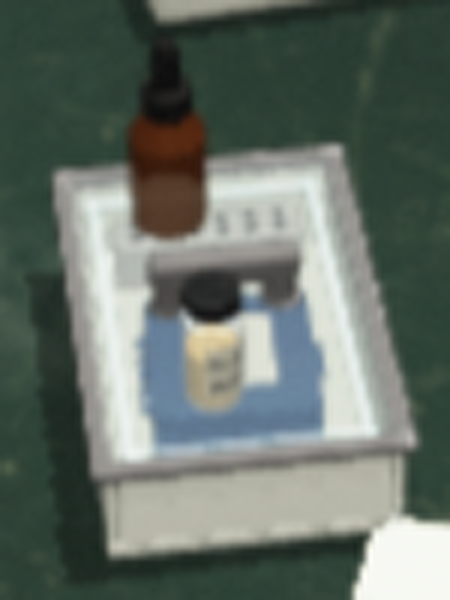

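```bash
cat > h.py <<'E'
import numpy as np
from bench import r, eyes
C={n:eyes.calibration(n) for n in("top","side")}
def w(n,p,z):
    c=C[n]; d=c["R"].T@np.array([(p[0]-c["cx"])/c["fx"],(p[1]-c["cy"])/c["fy"],1]); o=-c["R"].T@c["t"]
    return (o+d*(z-o[2])/d[2])[:2]
def px(n,X):
    c=C[n]; q=c["R"]@np.array(X)+c["t"]; return np.array([c["fx"]*q[0]/q[2]+c["cx"],c["fy"]*q[1]/q[2]+c["cy"]])
E
python3 - <<'E'
from h import *
np.set_printoptions(precision=4,suppress=True)
T=lambda p,z:w("top",((p[0]+.5)/8-.5+222,(p[1]+.5)/8-.5+185),z)
S=lambda p,z:w("side",((p[0]+.5)/6-.5+240,(p[1]+.5)/6-.5+170),z)
def q(nm,P):
    P=np.array(P);print(nm,P.mean(0),"yaw y-axis deg",np.degrees(np.arctan2(*(-1*((P[0]+P[3])-(P[1]+P[2]))*[-1,1])[::1])), P[0]-P[1],P[0]-P[3])
q("lidT",[T(p,.049) for p in[(70,108),(683,48),(725,465),(115,522)]])
q("lidS",[S(p,.049) for p in[(95,475),(57,172),(340,147),(415,445)]])
print("handle",T((398,280),.075),T((390,175),.075)-T((405,385),.075))
print("handleS",S((225,250),.075))
print("vial",T((207,248),.103),S((212,285),.103),S((212,400),.049))
print("drop",T((572,180),.140),T((572,202),.099),S((163,45),.14),S((170,222),.049))
q("case",[T(p,.034) for p in[(240,192),(458,180),(468,408),(250,415)]])
q("mat",[w("top",p,.003) for p in[(106,202),(208,201),(208,291),(105,292)]])
q("matS",[w("side",p,.003) for p in[(255,390),(256,282),(354,281),(373,387)]])
print("pan",w("top",(416,234),.054),w("side",(286,142),.054)); print("timer",w("top",(279,292),.018))
E
```

```text
lidT [0.5301 0.0156] yaw y-axis deg -174.4691389987981 [-0.0176  0.1783] [0.1202 0.0145]
lidS [0.5282 0.0182] yaw y-axis deg -174.25632567316114 [-0.0172  0.1741] [0.1187 0.0111]
handle [0.5289 0.0149] [0.0597 0.0045]
handleS [0.5282 0.0174]
vial [0.5351 0.0671] [0.5341 0.0682] [0.5349 0.0733]
drop [ 0.5497 -0.0336] [ 0.5484 -0.0341] [ 0.5502 -0.029 ] [ 0.5496 -0.0298]
case [0.5274 0.0288] yaw y-axis deg -177.44613054170247 [-0.0036  0.064 ] [0.0655 0.0034]
mat [0.4719 0.2912] yaw y-axis deg -179.3510304168369 [-0.0025  0.2477] [0.2155 0.0063]
matS [0.4728 0.2921] yaw y-axis deg 179.7043096187489 [-0.0001  0.2478] [ 0.2107 -0.001 ]
pan [ 0.498  -0.3156] [ 0.4944 -0.3044]
timer [ 0.3646 -0.0021]
```

```bash
python3 -m inch '{"translation":[[0.2,-0.4,0],[0.43,-0.86,0],[0.43,-0.86,0],[0.43,-0.86,0],[0.43,-0.86,0]],"rot":[[0,0,0.12],[0,0,0.25],[0,0,0.38],[0,0,0.49],[0,0,0.49]],"jaw":[46,46,46,46,46]}' 20
for i in 1; do python3 -m inch '{"translation":[[0.2,-0.4,0],[0.43,-0.86,0],[0.43,-0.86,0]],"rot":[[0,0,0],[0,0,0],[0,0,0]],"jaw":[46,46,46]}'; done
python3 -c "
from bench import r
from scipy.spatial.transform import Rotation as R
s=r.read_state();m=R.from_quat(s['eef_rot']).as_matrix();print(s['ee_pos'],m,s['joint_positions'],s['ft_force'],s['width'])"
```

```text
time: 0.6
ee_pos: [0.292, 0.4865, 0.2327]
eef_rot: [-0.052, 0.999, -0.001, -0.0]
ft_force: [-0.6, -0.1, 0.1]
width: 0.0549
time: 0.9
ee_pos: [0.3389, 0.3951, 0.2326]
eef_rot: [-0.047, 0.999, -0.002, 0.001]
ft_force: [1.1, -0.8, -0.1]
width: 0.0464
[0.33887832 0.39513653 0.23260917] [[-9.95669321e-01 -9.29580399e-02  1.18590587e-03]
 [-9.29618897e-02  9.95662560e-01 -3.76224475e-03]
 [-8.31031177e-04 -3.85619573e-03 -9.99992220e-01]] [-0.92730872  0.10610627 -0.02628706  1.73477402  0.00614745  1.30313492
  0.70880681] [ 1.13969094 -0.81494126 -0.09553099] 0.046388904351106756
```

```bash
python3 -m inch '{"translation":[[0.21,-0.43,0],[0.42,-0.85,0],[0.42,-0.85,0]],"rot":[[0,0,0],[0,0,0],[0,0,0]],"jaw":[46,46,46]}' >/dev/null
python3 -m inch '{"translation":[[0.21,-0.43,0],[0.42,-0.85,0],[0.42,-0.85,0]],"rot":[[0,0,0],[0,0,0],[0,0,0]],"jaw":[46,46,46]}'>/dev/null
python3 -m inch '{"translation":[[0.21,-0.43,0],[0.42,-0.85,0],[0.42,-0.85,0]],"rot":[[0,0,0],[0,0,0],[0,0,0]],"jaw":[46,46,46]}'>/dev/null
python3 -m inch '{"translation":[[0.21,-0.43,0],[0.42,-0.85,0],[0.42,-0.85,0]],"rot":[[0,0,0],[0,0,0],[0,0,0]],"jaw":[46,46,46]}'>/dev/null
python3 -m inch '{"translation":[[0.21,-0.43,0],[0.42,-0.85,0],[0.42,-0.85,0],[0.42,-0.85,0]],"rot":[[0,0,0],[0,0,0],[0,0,0],[0,0,0]],"jaw":[46,46,46,46]}'
python3 - <<'E'
from h import *
import cv2
i=eyes.camera("side"); cv2.imwrite("pics/s1.png",cv2.resize(i[100:300,180:380],(600,600),interpolation=cv2.INTER_CUBIC))
E
```

```text
time: 2.5
ee_pos: [0.5591, -0.0553, 0.2324]
eef_rot: [-0.02, 1.0, -0.006, 0.002]
ft_force: [-0.0, 0.4, -0.4]
width: 0.0461
```

View pics/s1.png

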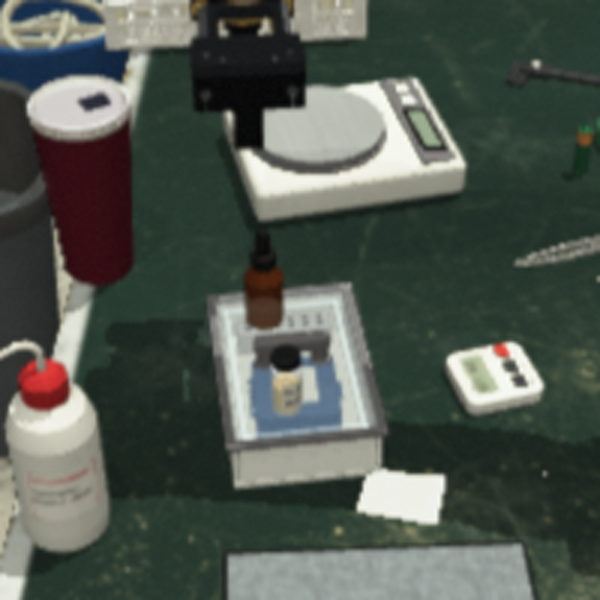

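```bash
cat >> h.py <<'E'
from scipy.spatial.transform import Rotation as Rn
def need(x,y,z,yaw=6.0):
    "yaw: deg of tool y from world y, tool down; prints move in command units"
    s=r.read_state(); a=np.radians(yaw); c,d=np.cos(a),np.sin(a)
    M=np.array([[-c,-d,0],[-d,c,0],[0,0,-1]])
    rv=(Rn.from_matrix(M)*Rn.from_quat(s["eef_rot"]).inv()).as_rotvec()
    print("t",np.round((np.array([x,y,z])-s["ee_pos"])*10,3),"rot",np.round(np.degrees(rv)/60,3),"w",round(s["width"],4),"f",np.round(s["ft_force"],1),"T",round(s["time"],2))
E
python3 -c "
from h import *
need(.549,-.032,.185); print(w('side',(180+40/3,100+530/3),0.0),w('top',(222,158),0.03))"
```

```text
t [-0.099  0.217 -0.474] rot [0.011 0.004 0.059] w 0.0463 f [0.3 0.1 0. ] T 2.55
[0.71796852 0.14420121] [0.68065972 0.13425683]
```

```bash
python3 -m inch '{"translation":[[-0.1,0.22,0],[-0.1,0.22,-0.3],[-0.1,0.22,-0.47],[-0.1,0.22,-0.47],[-0.1,0.22,-0.47],[-0.1,0.22,-0.47]],"rot":[[0.01,0,0.06],[0.01,0,0.06],[0.01,0,0.06],[0.01,0,0.06],[0.01,0,0.06],[0.01,0,0.06]],"jaw":[46,46,46,46,46,46]}'
python3 - <<'E'
from h import *
import cv2
need(.549,-.032,.085)
a=[]
i=eyes.camera("side"); a.append(cv2.resize(i[130:250,220:330],(440,480),interpolation=cv2.INTER_CUBIC))
i=eyes.camera("top"); a.append(cv2.resize(i[150:240,250:330],(427,480),interpolation=cv2.INTER_CUBIC))
cv2.imwrite("pics/s2.png",cv2.resize(np.hstack(a),None,fx=.9,fy=.9))
E
```

```text
time: 3.15
ee_pos: [0.5494, -0.0308, 0.1867]
eef_rot: [-0.054, 0.999, -0.0, 0.003]
ft_force: [-0.6, -0.4, 0.9]
width: 0.0462
t [-0.004 -0.012 -1.017] rot [ 0.     0.005 -0.002] w 0.0462 f [-0.6 -0.4  0.9] T 3.15
```

View pics/s2.png

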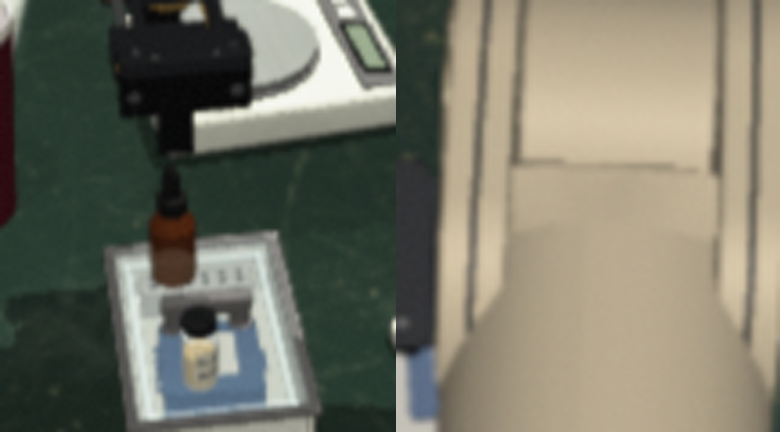

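Side view: the finger (175,130) is in line with the dropper's bulb (171,175). Descending.

```bash
python3 -m inch '{"translation":[[0,-0.01,-0.2],[0,-0.01,-0.4],[0,-0.01,-0.55],[0,-0.01,-0.55]],"rot":[[0,0,0],[0,0,0],[0,0,0],[0,0,0]],"jaw":[46,46,46,46]}'
python3 -m inch '{"translation":[[0,0,-0.15],[0,0,-0.3],[0,0,-0.46],[0,0,-0.46],[0,0,-0.46]],"rot":[[0,0,0],[0,0,0],[0,0,0],[0,0,0],[0,0,0]],"jaw":[46,46,46,46,46]}'
python3 -c "
from h import *
need(.549,-.032,.085)"
```

```text
time: 3.65
ee_pos: [0.5484, -0.0322, 0.1302]
eef_rot: [-0.053, 0.999, -0.0, 0.002]
ft_force: [-0.8, 0.9, -0.4]
width: 0.0458
time: 4.15
ee_pos: [0.549, -0.0323, 0.0854]
eef_rot: [-0.053, 0.999, -0.0, 0.002]
ft_force: [0.3, -0.1, 0.8]
width: 0.046
t [ 0.     0.003 -0.004] rot [ 0.001  0.004 -0.001] w 0.046 f [ 0.3 -0.1  0.8] T 4.15
```

Grip at 12 N and lift 20 mm.

```bash
python3 -m inch '{"translation":[[0,0,0],[0,0,0],[0,0,0],[0,0,0],[0,0,0],[0,0,0]],"rot":[[0,0,0],[0,0,0],[0,0,0],[0,0,0],[0,0,0],[0,0,0]],"jaw":[36,30,26,22,20,20]}' 12
python3 -m inch '{"translation":[[0,0,0.1],[0,0,0.2],[0,0,0.4],[0,0,0.6],[0,0,0.6]],"rot":[[0,0,0],[0,0,0],[0,0,0],[0,0,0],[0,0,0]],"jaw":[20,20,20,20,20]}'
python3 - <<'E'
from h import *
import cv2
need(.545,.36,.145)
i=eyes.camera("side"); cv2.imwrite("pics/s3.png",cv2.resize(i[110:260,200:340],(560,600),interpolation=cv2.INTER_CUBIC))
E
```

```text
time: 4.75
ee_pos: [0.5496, -0.0324, 0.0861]
eef_rot: [-0.053, 0.999, -0.0, 0.003]
ft_force: [0.2, -0.6, 5.7]
width: 0.0307
time: 5.25
ee_pos: [0.5511, -0.0325, 0.1493]
eef_rot: [-0.053, 0.999, -0.0, 0.005]
ft_force: [0.7, 0.5, -0.0]
width: 0.0308
t [-0.061  3.925 -0.043] rot [-0.     0.009 -0.001] w 0.0308 f [ 0.7  0.5 -0. ] T 5.25
```

View pics/s3.png

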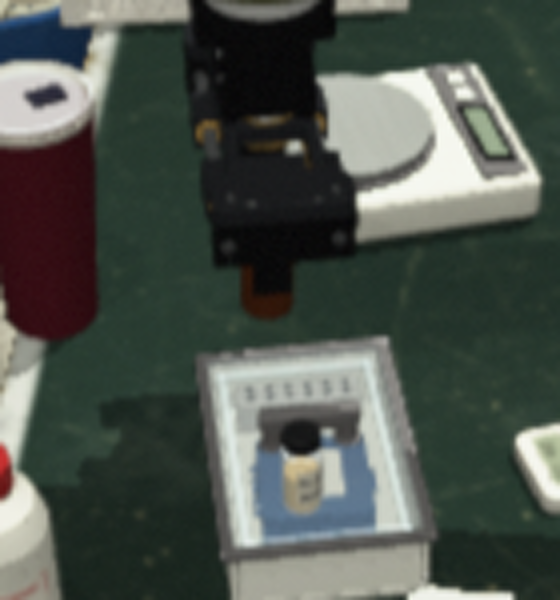

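Dropper held, clear of the lid. Carrying it to the mat.

```bash
python3 -m inch '{"translation":[[0,0,0.3],[0,0.2,0.3],[0,0.45,0.3],[0,0.7,0.3],[0,0.98,0.3],[0,0.98,0.3]],"rot":[[0,0.01,0],[0,0.01,0],[0,0.01,0],[0,0.01,0],[0,0.01,0],[0,0.01,0]],"jaw":[20,20,20,20,20,20]}' >/dev/null
python3 -m inch '{"translation":[[0,0.25,0],[0,0.5,0],[0,0.75,0],[0,0.98,0],[0,0.98,0]],"rot":[[0,0,0],[0,0,0],[0,0,0],[0,0,0],[0,0,0]],"jaw":[20,20,20,20,20]}'>/dev/null
python3 -m inch '{"translation":[[0,0.25,0],[0,0.5,0],[0,0.75,0],[0,0.98,0],[0,0.98,0]],"rot":[[0,0,0],[0,0,0],[0,0,0],[0,0,0],[0,0,0]],"jaw":[20,20,20,20,20]}'>/dev/null
python3 -m inch '{"translation":[[0,0.25,0],[0,0.5,0],[0,0.75,0],[0,0.98,0],[0,0.98,0],[0,0.98,0]],"rot":[[0,0,0],[0,0,0],[0,0,0],[0,0,0],[0,0,0],[0,0,0]],"jaw":[20,20,20,20,20,20]}'
python3 -c "
from h import *
need(.545,.36,.1)"
```

```text
time: 7.5
ee_pos: [0.5479, 0.3688, 0.174]
eef_rot: [-0.06, 0.998, 0.001, -0.004]
ft_force: [0.1, -1.0, -1.0]
width: 0.031
t [-0.029 -0.088 -0.74 ] rot [-0.001 -0.007 -0.014] w 0.031 f [ 0.1 -1.  -1. ] T 7.5
```

```bash
python3 -m inch '{"translation":[[-0.03,-0.09,-0.2],[-0.03,-0.09,-0.45],[-0.03,-0.09,-0.74],[-0.03,-0.09,-0.74],[-0.03,-0.09,-0.74]],"rot":[[0,-0.01,-0.01],[0,-0.01,-0.01],[0,-0.01,-0.01],[0,-0.01,-0.01],[0,-0.01,-0.01]],"jaw":[20,20,20,20,20]}' >/dev/null
python3 -m inch '{"translation":[[0,0,-0.2],[0,0,-0.4],[0,0,-0.54],[0,0,-0.54],[0,0,-0.54]],"rot":[[0,0,0],[0,0,0],[0,0,0],[0,0,0],[0,0,0]],"jaw":[20,20,20,20,20]}'
python3 -c "
from h import *
need(.545,.36,.041)"
```

```text
time: 8.5
ee_pos: [0.546, 0.3585, 0.0476]
eef_rot: [-0.054, 0.999, 0.0, 0.002]
ft_force: [0.3, 0.1, -0.0]
width: 0.0306
t [-0.01   0.015 -0.066] rot [-0.     0.003 -0.003] w 0.0306 f [ 0.3  0.1 -0. ] T 8.5
```

```bash
python3 -m inch '{"translation":[[0,0,-0.03],[0,0,-0.06],[0,0,-0.075],[0,0,-0.075],[0,0,-0.075]],"rot":[[0,0,0],[0,0,0],[0,0,0],[0,0,0],[0,0,0]],"jaw":[20,20,20,20,20]}'
python3 -c "
from h import *
need(.545,.36,.041)"
```

```text
time: 9.0
ee_pos: [0.5461, 0.3585, 0.0403]
eef_rot: [-0.054, 0.999, 0.0, 0.002]
ft_force: [0.7, 0.2, -0.5]
width: 0.0305
t [-0.011  0.015  0.007] rot [-0.     0.004 -0.003] w 0.0305 f [ 0.7  0.2 -0.5] T 9.0
```

```bash
python3 -m inch '{"translation":[[0,0,-0.01],[0,0,-0.02],[0,0,-0.02],[0,0,-0.02]],"rot":[[0,0,0],[0,0,0],[0,0,0],[0,0,0]],"jaw":[20,20,20,20]}'
python3 -c "
from h import *
need(.545,.36,.041)"
```

```text
time: 9.4
ee_pos: [0.5466, 0.3583, 0.0398]
eef_rot: [-0.053, 0.999, 0.0, 0.002]
ft_force: [-3.8, -4.9, 13.4]
width: 0.0307
t [-0.016  0.017  0.012] rot [-0.001  0.004 -0.002] w 0.0307 f [-3.8 -4.9 13.4] T 9.4
```

In contact with the mat (13 N). Release and rise.

```bash
python3 -m inch '{"translation":[[0,0,0],[0,0,0],[0,0,0],[0,0,0],[0,0,0.2],[0,0,0.5],[0,0,0.9],[0,0,0.9]],"rot":[[0,0,0],[0,0,0],[0,0,0],[0,0,0],[0,0,0],[0,0,0],[0,0,0],[0,0,0]],"jaw":[34,38,42,46,46,46,46,46]}'
python3 -m inch '{"translation":[[0,-0.2,0.3],[0,-0.4,0.5],[0,-0.7,0.5],[0,-0.98,0.5],[0,-0.98,0.5]],"rot":[[0,0,0],[0,0,0],[0,0,0],[0,0,0],[0,0,0]],"jaw":[46,46,46,46,46]}'
python3 -m inch '{"translation":[[0,-0.3,0],[0,-0.6,0],[0,-0.98,0],[0,-0.98,0]],"rot":[[0,0,0],[0,0,0],[0,0,0],[0,0,0]],"jaw":[42,42,42,42]}' >/dev/null
python3 -c "
from h import *
need(.5347,.068,.16)"
```

```text
time: 10.2
ee_pos: [0.5492, 0.3599, 0.1357]
eef_rot: [-0.053, 0.999, 0.003, 0.006]
ft_force: [0.7, 0.7, 0.5]
width: 0.0459
time: 10.7
ee_pos: [0.5502, 0.2571, 0.1858]
eef_rot: [-0.051, 0.999, 0.002, 0.006]
ft_force: [0.5, 0.6, 0.1]
width: 0.046
t [-0.162 -0.855 -0.258] rot [-0.002  0.012  0.01 ] w 0.042 f [-0.6  0.7  0. ] T 11.1
```

```bash
python3 -m inch '{"translation":[[-0.05,-0.3,0],[-0.1,-0.6,0],[-0.16,-0.86,-0.1],[-0.16,-0.86,-0.26],[-0.16,-0.86,-0.26],[-0.16,-0.86,-0.26]],"rot":[[0,0.01,0.01],[0,0.01,0.01],[0,0.01,0.01],[0,0.01,0.01],[0,0.01,0.01],[0,0.01,0.01]],"jaw":[42,42,42,42,42,42]}'
python3 - <<'E'
from h import *
import cv2
need(.5347,.068,.125)
i=eyes.camera("side"); cv2.imwrite("pics/s4.png",cv2.resize(i[130:390,220:380],(480,600),interpolation=cv2.INTER_CUBIC))
E
```

```text
time: 11.7
ee_pos: [0.5349, 0.0686, 0.1598]
eef_rot: [-0.053, 0.999, 0.001, 0.001]
ft_force: [-0.3, -0.5, 0.6]
width: 0.0418
t [-0.002 -0.006 -0.348] rot [-0.002  0.001 -0.001] w 0.0418 f [-0.3 -0.5  0.6] T 11.7
```

View pics/s4.png

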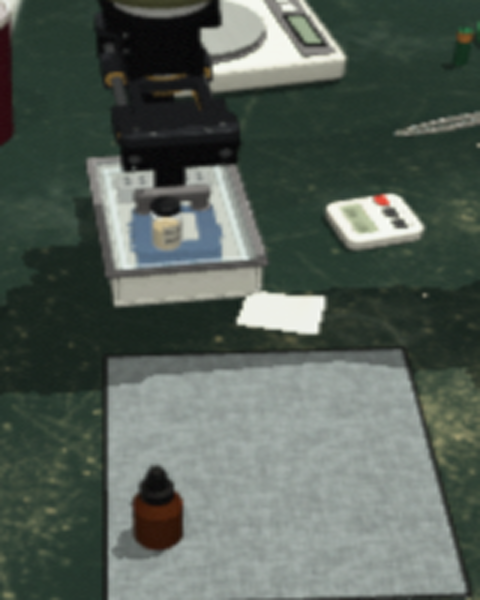

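Dropper stands upright on the mat (158,510); the finger (172,170) is in line with the vial (167,205). Descend, grip and lift.

```bash
python3 -m inch '{"translation":[[0,0,-0.2],[0,0,-0.4],[0,0,-0.6],[0,0,-0.75],[0,0,-0.91],[0,0,-0.91],[0,0,-0.91]],"rot":[[0,0,0],[0,0,0],[0,0,0],[0,0,0],[0,0,0],[0,0,0],[0,0,0]],"jaw":[42,42,42,42,42,42,42]}'
python3 -m inch '{"translation":[[0,0,0],[0,0,0],[0,0,0],[0,0,0],[0,0,0],[0,0,0],[0,0,0]],"rot":[[0,0,0],[0,0,0],[0,0,0],[0,0,0],[0,0,0],[0,0,0],[0,0,0]],"jaw":[34,28,24,20,16,14,14]}' 10
python3 -m inch '{"translation":[[0,0,0.1],[0,0,0.3],[0,0,0.6],[0,0,0.9],[0,0,0.9]],"rot":[[0,0,0],[0,0,0],[0,0,0],[0,0,0],[0,0,0]],"jaw":[14,14,14,14,14]}'
python3 -c "
from h import *
need(.545,.2,.16)"
```

```text
time: 12.45
ee_pos: [0.5357, 0.0693, 0.0699]
eef_rot: [-0.054, 0.999, 0.001, 0.001]
ft_force: [-0.6, -0.4, 0.5]
width: 0.0417
time: 13.15
ee_pos: [0.5359, 0.0693, 0.0702]
eef_rot: [-0.054, 0.999, 0.001, 0.002]
ft_force: [-1.7, -0.3, 5.1]
width: 0.0231
time: 13.65
ee_pos: [0.538, 0.0696, 0.1647]
eef_rot: [-0.053, 0.999, 0.002, 0.005]
ft_force: [0.8, -0.8, -0.4]
width: 0.023
t [ 0.07   1.304 -0.047] rot [-0.005  0.009 -0.002] w 0.023 f [ 0.8 -0.8 -0.4] T 13.65
```

```bash
python3 -m inch '{"translation":[[0.02,0.2,0],[0.04,0.45,0],[0.06,0.7,0],[0.07,0.95,0],[0.07,0.95,0]],"rot":[[0,0.01,0],[0,0.01,0],[0,0.01,0],[0,0.01,0],[0,0.01,0]],"jaw":[14,14,14,14,14]}'
python3 -m inch '{"translation":[[0,0.2,-0.2],[0,0.4,-0.5],[0,0.4,-0.75],[0,0.4,-0.95],[0,0.4,-0.95],[0,0.4,-0.95]],"rot":[[0,0,0],[0,0,0],[0,0,0],[0,0,0],[0,0,0],[0,0,0]],"jaw":[14,14,14,14,14,14]}'
python3 -c "
from h import *
need(.545,.21,.0242)"
```

```text
time: 14.15
ee_pos: [0.5441, 0.1687, 0.1643]
eef_rot: [-0.056, 0.998, 0.003, -0.001]
ft_force: [-0.1, -0.2, -0.6]
width: 0.0228
time: 14.75
ee_pos: [0.5442, 0.2082, 0.0696]
eef_rot: [-0.056, 0.998, 0.003, -0.001]
ft_force: [0.7, -0.1, 1.1]
width: 0.0229
t [ 0.008  0.018 -0.454] rot [-0.005 -0.002 -0.006] w 0.0229 f [ 0.7 -0.1  1.1] T 14.75
```

```bash
python3 -m inch '{"translation":[[0,0,-0.15],[0,0,-0.3],[0,0,-0.4],[0,0,-0.44],[0,0,-0.455],[0,0,-0.455]],"rot":[[-0.005,0,0],[-0.005,0,0],[-0.005,0,0],[-0.005,0,0],[-0.005,0,0],[-0.005,0,0]],"jaw":[14,14,14,14,14,14]}'
python3 -c "
from h import *
need(.545,.21,.0242)"
```

```text
time: 15.35
ee_pos: [0.5441, 0.208, 0.0241]
eef_rot: [-0.056, 0.998, 0.0, -0.002]
ft_force: [0.0, -0.3, -1.3]
width: 0.0227
t [0.009 0.02  0.001] rot [-0.    -0.003 -0.006] w 0.0227 f [ 0.  -0.3 -1.3] T 15.35
```

```bash
python3 -m inch '{"translation":[[0,0,-0.01],[0,0,-0.015],[0,0,-0.015],[0,0,-0.015]],"rot":[[0,0,0],[0,0,0],[0,0,0],[0,0,0]],"jaw":[14,14,14,14]}'
python3 -m inch '{"translation":[[0,0,0],[0,0,0],[0,0,0],[0,0,0],[0,0,0.2],[0,0,0.5],[0,0,0.9],[0,0,0.9]],"rot":[[0,0,0],[0,0,0],[0,0,0],[0,0,0],[0,0,0],[0,0,0],[0,0,0],[0,0,0]],"jaw":[26,32,38,42,42,42,42,42]}'
python3 - <<'E'
from h import *
import cv2
need(.529,.0165,.12)
i=eyes.camera("side"); cv2.imwrite("pics/s5.png",cv2.resize(i[150:400,230:390],(512,800),interpolation=cv2.INTER_CUBIC)[100:700])
E
```

```text
time: 15.75
ee_pos: [0.5446, 0.2081, 0.0238]
eef_rot: [-0.055, 0.998, 0.0, -0.001]
ft_force: [-4.6, -1.9, 12.4]
width: 0.0228
time: 16.55
ee_pos: [0.5474, 0.2091, 0.119]
eef_rot: [-0.055, 0.998, 0.002, 0.003]
ft_force: [0.7, -0.2, 0.3]
width: 0.0417
t [-0.184 -1.926  0.01 ] rot [-0.004  0.005 -0.006] w 0.0417 f [ 0.7 -0.2  0.3] T 16.55
```

View pics/s5.png

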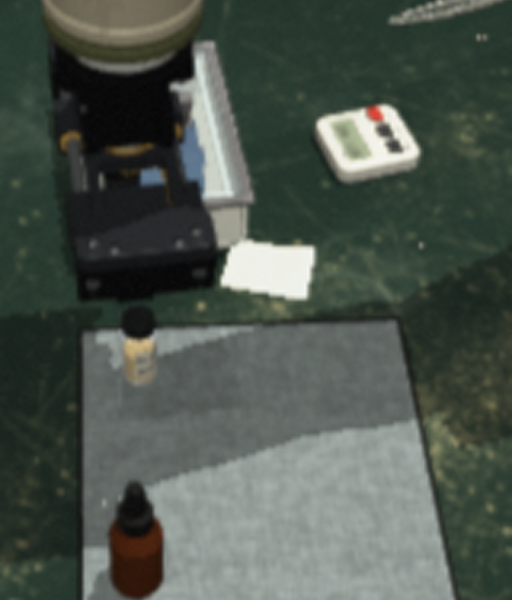

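Both bottles stand on the mat: vial at (140,365), dropper at (136,560). Now the lid.

```bash
python3 -m inch '{"translation":[[0,-0.2,0.3],[-0.05,-0.4,0.3],[-0.08,-0.7,0.3],[-0.09,-0.96,0.3],[-0.09,-0.96,0.3]],"rot":[[0,0,0],[0,0,0],[0,0,0],[0,0,0],[0,0,0]],"jaw":[40,40,40,40,40]}' >/dev/null
python3 -m inch '{"translation":[[-0.02,-0.2,0],[-0.05,-0.4,0],[-0.08,-0.7,0],[-0.09,-0.96,0],[-0.09,-0.96,0],[-0.09,-0.96,0]],"rot":[[0,0,0],[0,0,0],[0,0,0],[0,0,0],[0,0,0],[0,0,0]],"jaw":[40,40,40,40,40,40]}' >/dev/null
python3 -c "
from h import *
need(.5285,.0175,.063)"
```

```text
t [ 0.011  0.055 -0.816] rot [-0.001 -0.     0.   ] w 0.0399 f [ 0.2  0.8 -0.2] T 17.7
```

```bash
python3 -m inch '{"translation":[[0.01,0.05,0],[0.01,0.05,-0.2],[0.01,0.05,-0.4],[0.01,0.05,-0.6],[0.01,0.05,-0.75],[0.01,0.05,-0.81],[0.01,0.05,-0.81],[0.01,0.05,-0.81]],"rot":[[0,0,0],[0,0,0],[0,0,0],[0,0,0],[0,0,0],[0,0,0],[0,0,0],[0,0,0]],"jaw":[40,40,40,40,40,40,40,40]}'
python3 -m inch '{"translation":[[0,0,0],[0,0,0],[0,0,0],[0,0,0],[0,0,0],[0,0,0],[0,0,0]],"rot":[[0,0,0],[0,0,0],[0,0,0],[0,0,0],[0,0,0],[0,0,0],[0,0,0]],"jaw":[32,24,18,12,8,6,6]}' 30
python3 -c "
from h import *
need(.5285,.0175,.063)"
```

```text
time: 18.5
ee_pos: [0.5288, 0.0175, 0.0642]
eef_rot: [-0.052, 0.999, 0.001, 0.0]
ft_force: [-0.0, 0.1, 1.0]
width: 0.0401
time: 19.2
ee_pos: [0.5288, 0.0174, 0.0643]
eef_rot: [-0.052, 0.999, 0.001, 0.0]
ft_force: [-0.8, 0.1, 2.5]
width: 0.0119
t [-0.003  0.001 -0.013] rot [-0.001  0.001 -0.   ] w 0.0119 f [-0.8  0.1  2.5] T 19.2
```

```bash
python3 -m inch '{"translation":[[0,0,0.05],[0,0,0.1],[0,0,0.2],[0,0,0.4],[0,0,0.6],[0,0,0.8],[0,0,1],[0,0,1],[0,0,1]],"rot":[[0,0,0],[0,0,0],[0,0,0],[0,0,0],[0,0,0],[0,0,0],[0,0,0],[0,0,0],[0,0,0]],"jaw":[6,6,6,6,6,6,6,6,6]}'
python3 -c "
from h import *
need(.435,.2915,.165)"
```

```text
time: 20.1
ee_pos: [0.5288, 0.0175, 0.1644]
eef_rot: [-0.052, 0.999, 0.001, 0.001]
ft_force: [-0.3, 0.7, -1.8]
width: 0.0119
t [-0.938  2.74   0.006] rot [-0.002  0.001 -0.   ] w 0.0119 f [-0.3  0.7 -1.8] T 20.1
```

```bash
python3 -m inch '{"translation":[[-0.08,0.2,0],[-0.16,0.45,0],[-0.24,0.7,0],[-0.31,0.91,0],[-0.31,0.91,0]],"rot":[[0,0,0],[0,0,0],[0,0,0],[0,0,0],[0,0,0]],"jaw":[6,6,6,6,6]}'>/dev/null
python3 -m inch '{"translation":[[-0.08,0.2,0],[-0.16,0.45,0],[-0.24,0.7,0],[-0.31,0.91,0],[-0.31,0.91,0]],"rot":[[0,0,0],[0,0,0],[0,0,0],[0,0,0],[0,0,0]],"jaw":[6,6,6,6,6]}'>/dev/null
python3 -m inch '{"translation":[[-0.08,0.2,0],[-0.16,0.45,0],[-0.24,0.7,0],[-0.31,0.91,0],[-0.31,0.91,0],[-0.31,0.91,0]],"rot":[[0,0,0],[0,0,0],[0,0,0],[0,0,0],[0,0,0],[0,0,0]],"jaw":[6,6,6,6,6,6]}'
python3 - <<'E'
from h import *
import cv2
need(.435,.2915,.08)
i=eyes.camera("side"); cv2.imwrite("pics/s6.png",cv2.resize(i[150:400,230:390],(512,800),interpolation=cv2.INTER_CUBIC)[100:700])
E
```

```text
time: 21.7
ee_pos: [0.4329, 0.295, 0.1612]
eef_rot: [-0.057, 0.998, 0.0, -0.002]
ft_force: [0.2, -0.5, -2.2]
width: 0.0122
t [ 0.021 -0.035 -0.812] rot [-0.001 -0.003 -0.008] w 0.0122 f [ 0.2 -0.5 -2.2] T 21.7
```

View pics/s6.png

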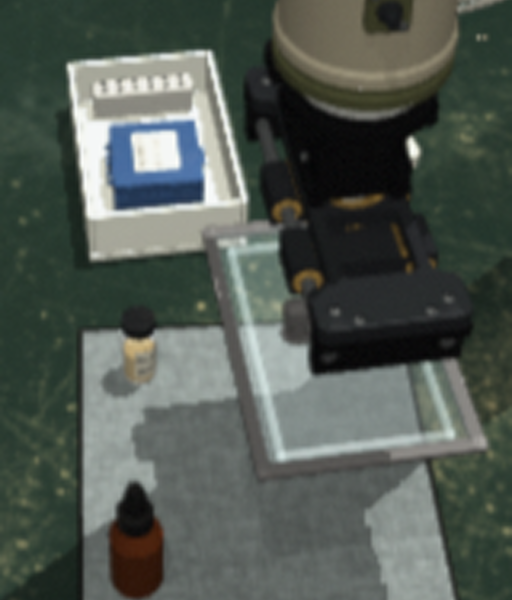

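Lid held level, right of the bottles; the open box shows the case at (155,160). Lowering.

```bash
python3 -m inch '{"translation":[[0.02,-0.03,-0.2],[0.02,-0.03,-0.45],[0.02,-0.03,-0.7],[0.02,-0.03,-0.95],[0.02,-0.03,-0.95],[0.02,-0.03,-0.95]],"rot":[[0,0,-0.008],[0,0,-0.008],[0,0,-0.008],[0,0,-0.008],[0,0,-0.008],[0,0,-0.008]],"jaw":[6,6,6,6,6,6]}'
python3 -c "
from h import *
need(.435,.2915,.0293)"
```

```text
time: 22.35
ee_pos: [0.4357, 0.2905, 0.0667]
eef_rot: [-0.051, 0.999, 0.0, -0.002]
ft_force: [-0.2, 0.8, -1.4]
width: 0.0117
t [-0.007  0.01  -0.374] rot [ 0.    -0.003  0.002] w 0.0117 f [-0.2  0.8 -1.4] T 22.35
```

```bash
python3 -m inch '{"translation":[[0,0,-0.12],[0,0,-0.24],[0,0,-0.32],[0,0,-0.37],[0,0,-0.38],[0,0,-0.38]],"rot":[[0,0,0],[0,0,0],[0,0,0],[0,0,0],[0,0,0],[0,0,0]],"jaw":[6,6,6,6,6,6]}'
python3 -c "
from h import *
need(.435,.2915,.0293)"
```

```text
time: 22.95
ee_pos: [0.4354, 0.2902, 0.029]
eef_rot: [-0.051, 0.999, -0.0, -0.002]
ft_force: [-4.0, -2.9, 7.0]
width: 0.0116
t [-0.004  0.013  0.003] rot [ 0.001 -0.004  0.002] w 0.0116 f [-4.  -2.9  7. ] T 22.95
```

```bash
python3 -m inch '{"translation":[[0,0,0],[0,0,0],[0,0,0],[0,0,0],[0,0,0.2],[0,0,0.5],[0,0,0.95],[0,0,0.95]],"rot":[[0,0,0],[0,0,0],[0,0,0],[0,0,0],[0,0,0],[0,0,0],[0,0,0],[0,0,0]],"jaw":[18,24,32,38,38,38,38,38]}'
python3 -m inch '{"translation":[[0,0,0.3],[0,0,0.6],[0,0,0.8],[0,0,0.8]],"rot":[[0,0,0],[0,0,0],[0,0,0],[0,0,0]],"jaw":[50,70,87,87]}'
python3 - <<'E'
from h import *
import cv2
need(.528,.03,.12)
a=[]
i=eyes.camera("side"); a.append(cv2.resize(i[160:270,235:310],(409,600),interpolation=cv2.INTER_CUBIC))
i=eyes.camera("top"); a.append(cv2.resize(i[188:252,228:316],None,fx=4.4,fy=4.4,interpolation=cv2.INTER_CUBIC))
b=cv2.resize(i[190:290,365:465],(300,300),interpolation=cv2.INTER_CUBIC)
c=np.zeros((600,800,3),np.uint8); c[:,:409]=a[0]; c[:a[1].shape[0],410:410+a[1].shape[1]]=a[1]; c[300:,410:710]=b
cv2.imwrite("pics/s7.png",c)
E
```

```text
time: 23.75
ee_pos: [0.4381, 0.2922, 0.1295]
eef_rot: [-0.051, 0.999, 0.003, 0.001]
ft_force: [0.8, 0.8, 1.3]
width: 0.0378
time: 24.15
ee_pos: [0.4393, 0.2931, 0.2123]
eef_rot: [-0.051, 0.999, 0.004, 0.003]
ft_force: [0.0, 0.6, -0.3]
width: 0.062
t [ 0.887 -2.631 -0.923] rot [-0.008  0.006  0.002] w 0.062 f [ 0.   0.6 -0.3] T 24.15
```

View pics/s7.png

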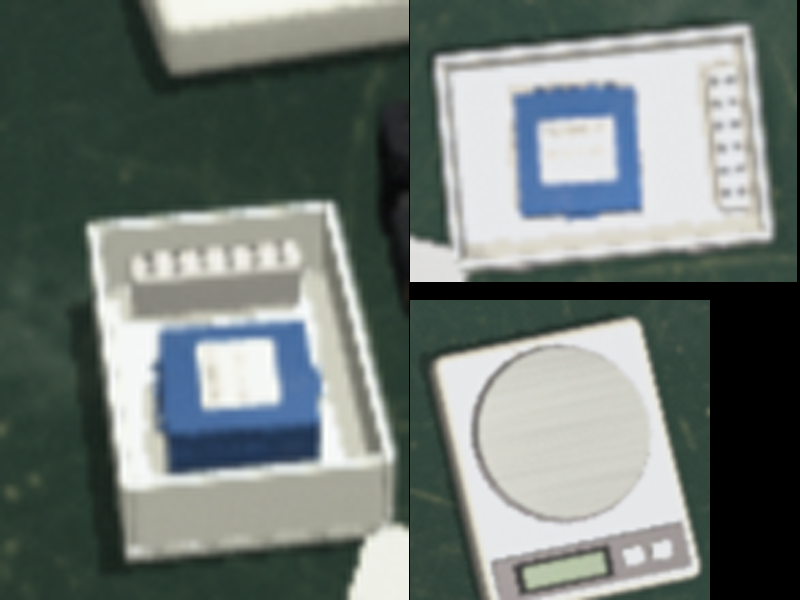

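Run:
```python
from h import *
np.set_printoptions(precision=4,suppress=True)
T=lambda p,z:w("top",((p[0]-410+.5)/4.4-.5+228,(p[1]+.5)/4.4-.5+188),z)
S=lambda p,z:w("side",((p[0]+.5)/5.4533-.5+235,(p[1]+.5)/5.4545-.5+160),z)
P=np.array([T(p,.034) for p in[(515,87),(636,84),(641,211),(521,216)]]);print(P.mean(0),P[0]-P[1],P[3]-P[2],P[0]-P[3],P[1]-P[2])
Q=np.array([T(p,.044) for p in[(437,57),(751,25),(773,240),(462,265)]]);print("rim",Q.mean(0),Q[0]-Q[1],Q[0]-Q[3])
P=np.array([S(p,.034) for p in[(163,428),(160,327),(303,322),(320,422)]]);print(P.mean(0),P[0]-P[1],P[3]-P[2])
print("pan",w("top",((152.5)/3-.5+365,133.5/3-.5+190),.054))
# refine pan in side image via ellipse by eye from s1
print(w("side",((325.5)/3-.5+180,(126)/3-.5+100),.054))
```

```text
[0.5282 0.0287] [-0.0016  0.0646] [-0.0027  0.0637] [0.0689 0.0037] [0.0678 0.0028]
rim [0.5289 0.0139] [-0.0171  0.1666] [0.1102 0.0144]
[0.527  0.0311] [-0.0009  0.0631] [-0.0042  0.0628]
pan [ 0.498 -0.314]
[ 0.4885 -0.3068]
```

```bash
python3 -m inch '{"translation":[[0.08,-0.2,0],[0.16,-0.45,0],[0.24,-0.7,0],[0.3,-0.88,0],[0.3,-0.88,0]],"rot":[[0,0,-0.02],[0,0,-0.04],[0,0,-0.05],[0,0,-0.05],[0,0,-0.05]],"jaw":[80,80,80,80,80]}'>/dev/null
python3 -m inch '{"translation":[[0.08,-0.2,0],[0.16,-0.45,0],[0.24,-0.7,0],[0.3,-0.88,0],[0.3,-0.88,0]],"rot":[[0,0,0],[0,0,0],[0,0,0],[0,0,0],[0,0,0]],"jaw":[80,80,80,80,80]}'>/dev/null
python3 -m inch '{"translation":[[0.08,-0.2,0],[0.16,-0.45,-0.3],[0.24,-0.7,-0.6],[0.28,-0.85,-0.9],[0.28,-0.85,-0.9],[0.28,-0.85,-0.9]],"rot":[[0,0,0],[0,0,0],[0,0,0],[0,0,0],[0,0,0],[0,0,0]],"jaw":[80,80,80,80,80,80]}'
python3 -c "
from h import *
need(.528,.0303,.07,2.5)"
```

```text
time: 25.85
ee_pos: [0.5274, 0.0229, 0.1179]
eef_rot: [-0.019, 1.0, 0.001, 0.0]
ft_force: [-0.1, 0.3, 0.1]
width: 0.0801
t [ 0.006  0.074 -0.479] rot [-0.002  0.     0.006] w 0.0801 f [-0.1  0.3  0.1] T 25.85
```

```bash
python3 -m inch '{"translation":[[0.006,0.074,0],[0.006,0.074,-0.2],[0.006,0.074,-0.4],[0.006,0.074,-0.6],[0.006,0.074,-0.6],[0.006,0.074,-0.6]],"rot":[[0,0,0.006],[0,0,0.006],[0,0,0.006],[0,0,0.006],[0,0,0.006],[0,0,0.006]],"jaw":[80,80,80,80,80,80]}'
python3 - <<'E'
from h import *
import cv2
need(.528,.0303,.0185,2.5)
i=eyes.camera("side"); cv2.imwrite("pics/s8.png",cv2.resize(i[160:270,235:310],(409,600),interpolation=cv2.INTER_CUBIC))
E
```

```text
time: 26.45
ee_pos: [0.5286, 0.0316, 0.0592]
eef_rot: [-0.022, 1.0, 0.002, 0.001]
ft_force: [0.2, 0.2, 1.5]
width: 0.0799
t [-0.006 -0.013 -0.407] rot [-0.003  0.001 -0.001] w 0.0799 f [0.2 0.2 1.5] T 26.45
```

View pics/s8.png

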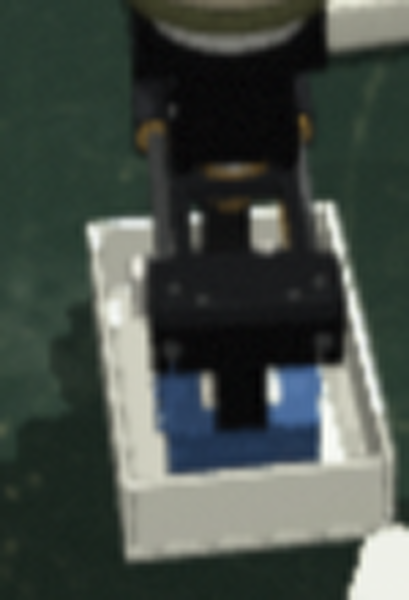

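Finger (243,395) is centred on the case (243). Descend and grip.

```bash
python3 -m inch '{"translation":[[0,-0.013,-0.1],[0,-0.013,-0.2],[0,-0.013,-0.3],[0,-0.013,-0.38],[0,-0.013,-0.41],[0,-0.013,-0.41]],"rot":[[0,0,0],[0,0,0],[0,0,0],[0,0,0],[0,0,0],[0,0,0]],"jaw":[80,80,80,80,80,80]}'
python3 -m inch '{"translation":[[0,0,0],[0,0,0],[0,0,0],[0,0,0],[0,0,0],[0,0,0]],"rot":[[0,0,0],[0,0,0],[0,0,0],[0,0,0],[0,0,0],[0,0,0]],"jaw":[74,68,62,56,54,54]}' 30
python3 -m inch '{"translation":[[0,0,0.1],[0,0,0.3],[0,0,0.6],[0,0,0.98],[0,0,0.98]],"rot":[[0,0,0],[0,0,0],[0,0,0],[0,0,0],[0,0,0]],"jaw":[54,54,54,54,54]}'
python3 -c "
from h import *
need(.4965,-.3115,.2,2.5)"
```

```text
time: 27.1
ee_pos: [0.5285, 0.0299, 0.0179]
eef_rot: [-0.022, 1.0, 0.001, 0.001]
ft_force: [0.1, -0.5, 0.0]
width: 0.0802
time: 27.7
ee_pos: [0.5287, 0.03, 0.0181]
eef_rot: [-0.022, 1.0, 0.002, 0.001]
ft_force: [-0.0, 0.7, 2.9]
width: 0.0661
time: 28.2
ee_pos: [0.5315, 0.03, 0.1214]
eef_rot: [-0.022, 1.0, 0.002, 0.005]
ft_force: [1.1, -0.2, -1.4]
width: 0.066
t [-0.35  -3.415  0.786] rot [-0.005  0.009 -0.   ] w 0.066 f [ 1.1 -0.2 -1.4] T 28.2
```

```bash
python3 -m inch '{"translation":[[-0.02,-0.2,0.3],[-0.05,-0.45,0.3],[-0.08,-0.7,0.3],[-0.1,-0.95,0.3],[-0.1,-0.95,0.3]],"rot":[[0,0,0],[0,0,0],[0,0,0],[0,0,0],[0,0,0]],"jaw":[54,54,54,54,54]}'>/dev/null
python3 -m inch '{"translation":[[-0.02,-0.2,0],[-0.05,-0.45,0],[-0.08,-0.7,0],[-0.1,-0.95,0],[-0.1,-0.95,0]],"rot":[[0,0,0],[0,0,0],[0,0,0],[0,0,0],[0,0,0]],"jaw":[54,54,54,54,54]}'>/dev/null
python3 -m inch '{"translation":[[-0.02,-0.2,0],[-0.05,-0.45,0],[-0.08,-0.7,0],[-0.1,-0.95,0],[-0.1,-0.95,0],[-0.1,-0.95,0]],"rot":[[0,0,0],[0,0,0],[0,0,0],[0,0,0],[0,0,0],[0,0,0]],"jaw":[54,54,54,54,54,54]}'
python3 -c "
from h import *
need(.4965,-.3115,.09,2.5)"
```

```text
time: 29.8
ee_pos: [0.4996, -0.2616, 0.1509]
eef_rot: [-0.017, 1.0, 0.001, 0.004]
ft_force: [0.1, -0.3, -1.4]
width: 0.066
t [-0.031 -0.499 -0.609] rot [-0.003  0.007  0.009] w 0.066 f [ 0.1 -0.3 -1.4] T 29.8
```

```bash
python3 -m inch '{"translation":[[-0.03,-0.25,0],[-0.03,-0.5,0],[-0.03,-0.5,-0.2],[-0.03,-0.5,-0.4],[-0.03,-0.5,-0.6],[-0.03,-0.5,-0.6],[-0.03,-0.5,-0.6]],"rot":[[0,0.007,0.009],[0,0.007,0.009],[0,0.007,0.009],[0,0.007,0.009],[0,0.007,0.009],[0,0.007,0.009],[0,0.007,0.009]],"jaw":[54,54,54,54,54,54,54]}'
python3 - <<'E'
from h import *
import cv2
need(.4965,-.3115,.068,2.5)
i=eyes.camera("side"); cv2.imwrite("pics/s9.png",cv2.resize(i[80:190,230:350],(654,600),interpolation=cv2.INTER_CUBIC))
E
```

```text
time: 30.5
ee_pos: [0.497, -0.3105, 0.0911]
eef_rot: [-0.022, 1.0, 0.002, -0.0]
ft_force: [-1.6, -0.3, -1.2]
width: 0.0658
t [-0.005 -0.01  -0.231] rot [-0.003 -0.    -0.001] w 0.0658 f [-1.6 -0.3 -1.2] T 30.5
```

View pics/s9.png

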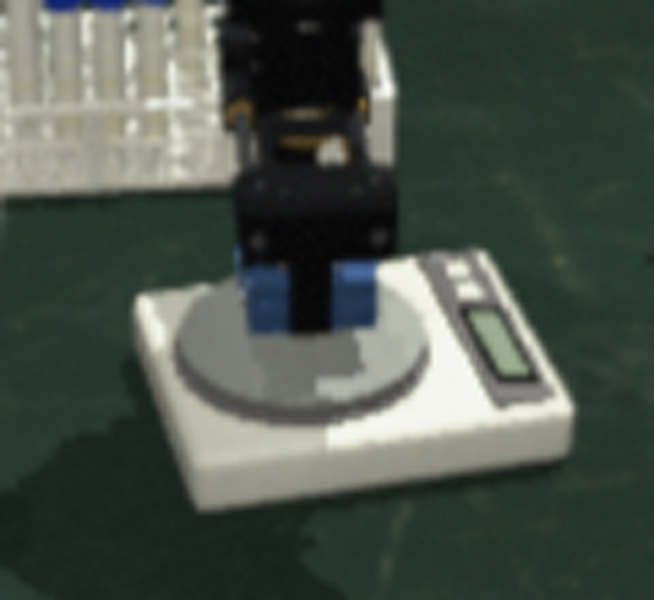

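Case centre column is 311, pan centre 302, so shift about +3 mm in x while lowering.

```bash
python3 -m inch '{"translation":[[0.03,-0.01,-0.07],[0.03,-0.01,-0.14],[0.03,-0.01,-0.2],[0.03,-0.01,-0.23],[0.03,-0.01,-0.23],[0.03,-0.01,-0.23]],"rot":[[0,0,0],[0,0,0],[0,0,0],[0,0,0],[0,0,0],[0,0,0]],"jaw":[54,54,54,54,54,54]}'
python3 -c "
from h import *
need(.4995,-.3115,.068,2.5)"
```

```text
time: 31.15
ee_pos: [0.5003, -0.3121, 0.0687]
eef_rot: [-0.022, 1.0, 0.001, 0.001]
ft_force: [0.1, -0.1, -1.0]
width: 0.0664
t [-0.008  0.006 -0.007] rot [-0.003  0.001 -0.   ] w 0.0664 f [ 0.1 -0.1 -1. ] T 31.15
```

```bash
python3 -m inch '{"translation":[[0,0,-0.006],[0,0,-0.012],[0,0,-0.015],[0,0,-0.015],[0,0,-0.015]],"rot":[[0,0,0],[0,0,0],[0,0,0],[0,0,0],[0,0,0]],"jaw":[54,54,54,54,54]}'
```

```text
time: 31.65
ee_pos: [0.5004, -0.3122, 0.0682]
eef_rot: [-0.022, 1.0, 0.002, 0.001]
ft_force: [-4.3, 2.3, 9.9]
width: 0.0657
```

Contact. Release, rise and look.

```bash
python3 -m inch '{"translation":[[0,0,0],[0,0,0],[0,0,0],[0,0,0],[0,0,0.2],[0,0,0.5],[0,0,0.95],[0,0,0.95]],"rot":[[0,0,0],[0,0,0],[0,0,0],[0,0,0],[0,0,0],[0,0,0],[0,0,0],[0,0,0]],"jaw":[70,74,80,84,84,84,84,84]}'
python3 -m inch '{"translation":[[-0.02,0.2,0],[-0.05,0.45,0],[-0.08,0.7,0],[-0.1,0.95,0],[-0.1,0.95,0]],"rot":[[0,0,0],[0,0,0],[0,0,0],[0,0,0],[0,0,0]],"jaw":[80,80,70,60,50]}'>/dev/null
python3 -m inch '{"translation":[[0,0.2,0],[0,0.45,0],[0,0.7,0],[0,0.95,0],[0,0.95,0]],"rot":[[0,0,0],[0,0,0],[0,0,0],[0,0,0],[0,0,0]],"jaw":[40,40,40,40,40]}'>/dev/null
python3 -m inch '{"translation":[[0,0.2,0],[0,0.45,0],[0,0.7,0],[0,0.95,0],[0,0.95,0]],"rot":[[0,0,0],[0,0,0],[0,0,0],[0,0,0],[0,0,0]],"jaw":[40,40,40,40,40]}'>/dev/null
python3 -m inch '{"translation":[[0,0.2,0.1],[0,0.45,0.1],[0,0.7,0.1],[0,0.95,0.1],[0,0.95,0.1]],"rot":[[0,0,0],[0,0,0],[0,0,0],[0,0,0],[0,0,0]],"jaw":[40,40,40,40,40]}'
python3 - <<'E'
from h import *
import cv2
need(.4354,.2902,.17)
i=eyes.camera("side"); a=cv2.resize(i[80:190,230:350],(436,400),interpolation=cv2.INTER_CUBIC)
i=eyes.camera("top"); b=cv2.resize(i[190:290,365:465],(360,360),interpolation=cv2.INTER_CUBIC)
c=np.zeros((400,800,3),np.uint8); c[:,:436]=a;c[:360,438:798]=b
cv2.imwrite("pics/s10.png",c)
E
```

```text
time: 32.45
ee_pos: [0.5026, -0.3141, 0.1688]
eef_rot: [-0.022, 1.0, -0.0, 0.005]
ft_force: [1.0, -0.6, 0.9]
width: 0.084
time: 34.45
ee_pos: [0.4939, 0.077, 0.1776]
eef_rot: [-0.029, 1.0, 0.002, 0.005]
ft_force: [0.2, -1.0, 0.1]
width: 0.04
t [-0.585  2.132 -0.076] rot [-0.004  0.008  0.044] w 0.04 f [ 0.2 -1.   0.1] T 34.45
```

View pics/s10.png

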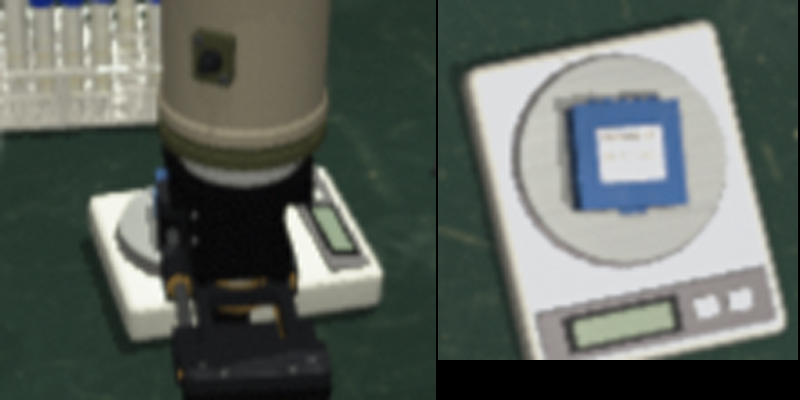

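Case lies flat and centred on the pan (case 630,154 against pan 620,160, most of which is height parallax). Back to the lid.

```bash
python3 -m inch '{"translation":[[-0.1,0.25,0],[-0.2,0.5,0],[-0.3,0.75,0],[-0.3,0.95,0],[-0.3,0.95,0]],"rot":[[0,0,0.04],[0,0,0.04],[0,0,0.04],[0,0,0.04],[0,0,0.04]],"jaw":[40,40,40,40,40]}'>/dev/null
python3 -m inch '{"translation":[[-0.1,0.25,0],[-0.2,0.5,0],[-0.28,0.75,0],[-0.28,0.95,0],[-0.28,0.95,0],[-0.28,0.95,0]],"rot":[[0,0.008,0],[0,0.008,0],[0,0.008,0],[0,0.008,0],[0,0.008,0],[0,0.008,0]],"jaw":[40,40,40,40,40,40]}'
python3 -c "
from h import *
need(.4354,.2902,.1)"
```

```text
time: 35.65
ee_pos: [0.4361, 0.2643, 0.1774]
eef_rot: [-0.05, 0.999, 0.001, 0.0]
ft_force: [0.5, -0.8, 0.6]
width: 0.0402
t [-0.007  0.259 -0.774] rot [-0.003  0.     0.005] w 0.0402 f [ 0.5 -0.8  0.6] T 35.65
```

```bash
python3 -m inch '{"translation":[[-0.01,0.26,0],[-0.01,0.26,-0.25],[-0.01,0.26,-0.5],[-0.01,0.26,-0.77],[-0.01,0.26,-0.77],[-0.01,0.26,-0.77]],"rot":[[0,0,0.005],[0,0,0.005],[0,0,0.005],[0,0,0.005],[0,0,0.005],[0,0,0.005]],"jaw":[40,40,40,40,40,40]}'
python3 -c "
from h import *
need(.4354,.2902,.030,5.9)"
```

```text
time: 36.25
ee_pos: [0.4356, 0.2891, 0.101]
eef_rot: [-0.051, 0.999, 0.001, 0.0]
ft_force: [-0.6, -0.8, 0.3]
width: 0.0402
t [-0.002  0.011 -0.71 ] rot [-0.002  0.     0.   ] w 0.0402 f [-0.6 -0.8  0.3] T 36.25
```

```bash
python3 -m inch '{"translation":[[0,0.01,-0.2],[0,0.01,-0.4],[0,0.01,-0.55],[0,0.01,-0.65],[0,0.01,-0.71],[0,0.01,-0.71]],"rot":[[0,0,0],[0,0,0],[0,0,0],[0,0,0],[0,0,0],[0,0,0]],"jaw":[40,40,40,40,40,40]}'
python3 -m inch '{"translation":[[0,0,0],[0,0,0],[0,0,0],[0,0,0],[0,0,0],[0,0,0],[0,0,0]],"rot":[[0,0,0],[0,0,0],[0,0,0],[0,0,0],[0,0,0],[0,0,0],[0,0,0]],"jaw":[32,24,18,12,8,6,6]}' 30
python3 -m inch '{"translation":[[0,0,0.1],[0,0,0.3],[0,0,0.55],[0,0,0.8],[0,0,1],[0,0,1]],"rot":[[0,0,0],[0,0,0],[0,0,0],[0,0,0],[0,0,0],[0,0,0]],"jaw":[6,6,6,6,6,6]}'
python3 -c "
from h import *
need(.5288,.0174,.165,5.95)"
```

```text
time: 36.85
ee_pos: [0.4359, 0.29, 0.0302]
eef_rot: [-0.051, 0.999, 0.001, 0.0]
ft_force: [-0.4, 0.9, -0.9]
width: 0.0398
time: 37.55
ee_pos: [0.436, 0.2901, 0.0304]
eef_rot: [-0.051, 0.999, 0.001, 0.0]
ft_force: [0.1, 0.4, 2.1]
width: 0.0115
time: 38.15
ee_pos: [0.4373, 0.291, 0.1335]
eef_rot: [-0.051, 0.999, 0.003, 0.002]
ft_force: [0.3, -0.8, -0.3]
width: 0.0119
t [ 0.915 -2.736  0.315] rot [-0.005  0.004  0.001] w 0.0119 f [ 0.3 -0.8 -0.3] T 38.15
```

```bash
python3 -m inch '{"translation":[[0,0,0.3],[0.08,-0.2,0.31],[0.16,-0.45,0.31],[0.24,-0.7,0.31],[0.3,-0.91,0.31],[0.3,-0.91,0.31]],"rot":[[0,0,0],[0,0,0],[0,0,0],[0,0,0],[0,0,0],[0,0,0]],"jaw":[6,6,6,6,6,6]}'>/dev/null
python3 -m inch '{"translation":[[0.08,-0.2,0],[0.16,-0.45,0],[0.24,-0.7,0],[0.3,-0.91,0],[0.3,-0.91,0]],"rot":[[0,0,0],[0,0,0],[0,0,0],[0,0,0],[0,0,0]],"jaw":[6,6,6,6,6]}'>/dev/null
python3 -m inch '{"translation":[[0.08,-0.2,0],[0.16,-0.45,0],[0.24,-0.7,0],[0.29,-0.85,0],[0.29,-0.85,0],[0.29,-0.85,0]],"rot":[[0,0,0],[0,0,0],[0,0,0],[0,0,0],[0,0,0],[0,0,0]],"jaw":[6,6,6,6,6,6]}'
python3 -c "
from h import *
need(.5294,.0172,.09,5.95)"
```

```text
time: 39.85
ee_pos: [0.5268, 0.0187, 0.1627]
eef_rot: [-0.047, 0.999, 0.001, 0.001]
ft_force: [-0.5, -0.3, -0.5]
width: 0.0116
t [ 0.026 -0.015 -0.727] rot [-0.003  0.002  0.009] w 0.0116 f [-0.5 -0.3 -0.5] T 39.85
```

```bash
python3 -m inch '{"translation":[[0.026,-0.015,0],[0.026,-0.015,-0.2],[0.026,-0.015,-0.4],[0.026,-0.015,-0.6],[0.026,-0.015,-0.75],[0.026,-0.015,-0.75],[0.026,-0.015,-0.75]],"rot":[[-0.003,0.002,0.009],[-0.003,0.002,0.009],[-0.003,0.002,0.009],[-0.003,0.002,0.009],[-0.003,0.002,0.009],[-0.003,0.002,0.009],[-0.003,0.002,0.009]],"jaw":[6,6,6,6,6,6,6]}'
python3 -c "
from h import *
need(.5294,.0172,.0654,5.95)"
```

```text
time: 40.55
ee_pos: [0.5294, 0.018, 0.0879]
eef_rot: [-0.053, 0.999, -0.0, -0.0]
ft_force: [0.5, -0.2, -1.5]
width: 0.0119
t [-0.    -0.008 -0.225] rot [ 0.    -0.001 -0.001] w 0.0119 f [ 0.5 -0.2 -1.5] T 40.55
```

```bash
python3 -m inch '{"translation":[[0,-0.008,-0.06],[0,-0.008,-0.12],[0,-0.008,-0.17],[0,-0.008,-0.21],[0,-0.008,-0.225],[0,-0.008,-0.225],[0,-0.008,-0.225]],"rot":[[0,0,0],[0,0,0],[0,0,0],[0,0,0],[0,0,0],[0,0,0],[0,0,0]],"jaw":[6,6,6,6,6,6,6]}'
python3 -c "
from h import *
need(.5294,.0172,.0654,5.95)"
```

```text
time: 41.25
ee_pos: [0.5295, 0.0172, 0.0655]
eef_rot: [-0.053, 0.999, -0.0, -0.0]
ft_force: [-0.9, -0.1, -0.7]
width: 0.0116
t [-0.001  0.    -0.001] rot [ 0.    -0.    -0.001] w 0.0116 f [-0.9 -0.1 -0.7] T 41.25
```

```bash
python3 -m inch '{"translation":[[0,0,-0.007],[0,0,-0.015],[0,0,-0.015],[0,0,-0.015]],"rot":[[0,0,0],[0,0,0],[0,0,0],[0,0,0]],"jaw":[6,6,6,6]}'
```

```text
time: 41.65
ee_pos: [0.5296, 0.0172, 0.0653]
eef_rot: [-0.052, 0.999, 0.0, -0.0]
ft_force: [-8.6, -0.6, 17.6]
width: 0.0117
```

Seated: contact at the expected height. Release and go for the vial.

```bash
python3 -m inch '{"translation":[[0,0,0],[0,0,0],[0,0,0],[0,0,0],[0,0,0.2],[0,0,0.5],[0,0,0.9],[0,0,0.9]],"rot":[[0,0,0],[0,0,0],[0,0,0],[0,0,0],[0,0,0],[0,0,0],[0,0,0],[0,0,0]],"jaw":[18,24,32,40,40,40,40,40]}'
python3 -m inch '{"translation":[[0.02,0.2,0],[0.05,0.45,0],[0.07,0.7,0],[0.07,0.94,0],[0.07,0.94,0]],"rot":[[0,0,0],[0,0,0],[0,0,0],[0,0,0],[0,0,0]],"jaw":[40,40,40,40,40]}'>/dev/null
python3 -m inch '{"translation":[[0.02,0.2,0],[0.05,0.45,0],[0.07,0.7,0],[0.07,0.94,0],[0.07,0.94,0],[0.07,0.94,0]],"rot":[[0,0,0],[0,0,0],[0,0,0],[0,0,0],[0,0,0],[0,0,0]],"jaw":[40,40,40,40,40,40]}'
python3 -c "
from h import *
need(.5446,.2081,.09,5.95)"
```

```text
time: 42.45
ee_pos: [0.5323, 0.0173, 0.1602]
eef_rot: [-0.052, 0.999, 0.001, 0.004]
ft_force: [1.4, -0.8, 0.1]
width: 0.0397
time: 43.55
ee_pos: [0.5457, 0.2086, 0.1588]
eef_rot: [-0.055, 0.998, 0.001, 0.003]
ft_force: [-0.4, -1.2, -0.3]
width: 0.0401
t [-0.011 -0.005 -0.688] rot [-0.002  0.005 -0.006] w 0.0401 f [-0.4 -1.2 -0.3] T 43.55
```

```bash
python3 -m inch '{"translation":[[-0.01,0,-0.2],[-0.01,0,-0.4],[-0.01,0,-0.6],[-0.01,0,-0.69],[-0.01,0,-0.69]],"rot":[[0,0.005,-0.006],[0,0.005,-0.006],[0,0.005,-0.006],[0,0.005,-0.006],[0,0.005,-0.006]],"jaw":[40,40,40,40,40]}' >/dev/null
python3 -m inch '{"translation":[[0,0,-0.15],[0,0,-0.3],[0,0,-0.45],[0,0,-0.6],[0,0,-0.65],[0,0,-0.65]],"rot":[[0,0,0],[0,0,0],[0,0,0],[0,0,0],[0,0,0],[0,0,0]],"jaw":[40,40,40,40,40,40]}'
python3 -c "
from h import *
need(.5446,.2081,.0245,5.95)"
```

```text
time: 44.65
ee_pos: [0.5436, 0.2069, 0.0225]
eef_rot: [-0.051, 0.999, 0.0, -0.001]
ft_force: [0.8, 1.1, 0.7]
width: 0.04
t [0.01  0.012 0.02 ] rot [ 0.    -0.003  0.001] w 0.04 f [0.8 1.1 0.7] T 44.65
```

```bash
python3 -m inch '{"translation":[[0,0,0.01],[0,0,0.01],[0,0,0.01],[0,0,0.01],[0,0,0.01],[0,0,0.01],[0,0,0.01]],"rot":[[0,0,0],[0,0,0],[0,0,0],[0,0,0],[0,0,0],[0,0,0],[0,0,0]],"jaw":[34,28,24,20,16,14,14]}' 10
python3 -m inch '{"translation":[[0,0,0.1],[0,0,0.3],[0,0,0.6],[0,0,0.98],[0,0,0.98]],"rot":[[0,0,0],[0,0,0],[0,0,0],[0,0,0],[0,0,0]],"jaw":[14,14,14,14,14]}'
python3 -m inch '{"translation":[[-0.02,-0.2,0.1],[-0.04,-0.4,0.1],[-0.05,-0.7,0.1],[-0.06,-0.7,0.1],[-0.06,-0.7,0.1]],"rot":[[0,0,0],[0,0,0],[0,0,0],[0,0,0],[0,0,0]],"jaw":[14,14,14,14,14]}'
python3 -c "
from h import *
need(.5357,.0695,.12,5.95)"
```

```text
time: 45.35
ee_pos: [0.5438, 0.2071, 0.0239]
eef_rot: [-0.051, 0.999, 0.0, -0.001]
ft_force: [-0.3, 0.6, 4.3]
width: 0.0224
time: 45.85
ee_pos: [0.5465, 0.2079, 0.1276]
eef_rot: [-0.051, 0.999, 0.002, 0.002]
ft_force: [0.4, 0.2, -0.5]
width: 0.0228
time: 46.35
ee_pos: [0.5404, 0.1373, 0.1376]
eef_rot: [-0.05, 0.999, 0.002, 0.002]
ft_force: [0.2, 0.4, 0.1]
width: 0.0228
t [-0.047 -0.678 -0.176] rot [-0.004  0.004  0.003] w 0.0228 f [0.2 0.4 0.1] T 46.35
```

```bash
python3 -m inch '{"translation":[[-0.02,-0.2,0],[-0.04,-0.4,0],[-0.05,-0.68,0],[-0.05,-0.68,-0.2],[-0.05,-0.68,-0.4],[-0.05,-0.68,-0.4],[-0.05,-0.68,-0.4]],"rot":[[0,0.004,0.003],[0,0.004,0.003],[0,0.004,0.003],[0,0.004,0.003],[0,0.004,0.003],[0,0.004,0.003],[0,0.004,0.003]],"jaw":[14,14,14,14,14,14,14]}'
python3 -c "
from h import *
need(.535,.0693,.0705,5.95)"
```

```text
time: 47.05
ee_pos: [0.5353, 0.0701, 0.0978]
eef_rot: [-0.052, 0.999, 0.002, -0.0]
ft_force: [0.3, -0.2, 1.2]
width: 0.0228
t [-0.003 -0.008 -0.273] rot [-0.004 -0.    -0.001] w 0.0228 f [ 0.3 -0.2  1.2] T 47.05
```

```bash
python3 -m inch '{"translation":[[0,-0.008,-0.1],[0,-0.008,-0.2],[0,-0.008,-0.25],[0,-0.008,-0.27],[0,-0.008,-0.27],[0,-0.008,-0.27]],"rot":[[-0.004,0,0],[-0.004,0,0],[-0.004,0,0],[-0.004,0,0],[-0.004,0,0],[-0.004,0,0]],"jaw":[14,14,14,14,14,14]}'
python3 -m inch '{"translation":[[0,0,-0.006],[0,0,-0.012],[0,0,-0.012],[0,0,-0.012]],"rot":[[0,0,0],[0,0,0],[0,0,0],[0,0,0]],"jaw":[14,14,14,14]}'
```

```text
time: 47.65
ee_pos: [0.5355, 0.0692, 0.0711]
eef_rot: [-0.052, 0.999, -0.0, 0.0]
ft_force: [-0.7, 0.7, 0.7]
width: 0.0227
time: 48.05
ee_pos: [0.5356, 0.0692, 0.07]
eef_rot: [-0.052, 0.999, -0.0, 0.0]
ft_force: [-0.4, -0.2, -0.8]
width: 0.0228
```

```bash
python3 -m inch '{"translation":[[0,0,-0.005],[0,0,-0.01],[0,0,-0.01],[0,0,-0.01]],"rot":[[0,0,0],[0,0,0],[0,0,0],[0,0,0]],"jaw":[14,14,14,14]}'
```

```text
time: 48.45
ee_pos: [0.5358, 0.0693, 0.0698]
eef_rot: [-0.052, 0.999, 0.0, 0.0]
ft_force: [-2.9, -0.8, 10.5]
width: 0.0228
```

Contact. Release, then the dropper at (.5466, .3583).

```bash
python3 -m inch '{"translation":[[0,0,0],[0,0,0],[0,0,0],[0,0,0],[0,0,0.2],[0,0,0.5],[0,0,0.98],[0,0,0.98]],"rot":[[0,0,0],[0,0,0],[0,0,0],[0,0,0],[0,0,0],[0,0,0],[0,0,0],[0,0,0]],"jaw":[26,32,38,42,42,42,42,42]}'
python3 -m inch '{"translation":[[0,0.2,0],[0,0.45,0],[0,0.7,0],[0,0.94,0],[0,0.94,0]],"rot":[[0,0,0],[0,0,0],[0,0,0],[0,0,0],[0,0,0]],"jaw":[46,46,46,46,46]}'>/dev/null
python3 -m inch '{"translation":[[0,0.2,0],[0,0.45,0],[0,0.7,0],[0,0.94,0],[0,0.94,0]],"rot":[[0,0,0],[0,0,0],[0,0,0],[0,0,0],[0,0,0]],"jaw":[46,46,46,46,46]}'>/dev/null
python3 -m inch '{"translation":[[0,0.2,0],[0,0.45,0],[0,0.7,0],[0,0.94,0],[0,0.94,0],[0,0.94,0]],"rot":[[0,0,0],[0,0,0],[0,0,0],[0,0,0],[0,0,0],[0,0,0]],"jaw":[46,46,46,46,46,46]}'
python3 -c "
from h import *
need(.5466,.3583,.125,5.95)"
```

```text
time: 49.25
ee_pos: [0.5389, 0.0697, 0.1737]
eef_rot: [-0.052, 0.999, 0.001, 0.005]
ft_force: [1.8, -0.4, -1.1]
width: 0.0418
time: 50.85
ee_pos: [0.5373, 0.3585, 0.1719]
eef_rot: [-0.057, 0.998, 0.002, 0.004]
ft_force: [-0.2, -0.5, -0.9]
width: 0.0461
t [ 0.093 -0.002 -0.469] rot [-0.004  0.007 -0.009] w 0.0461 f [-0.2 -0.5 -0.9] T 50.85
```

```bash
python3 -m inch '{"translation":[[0.09,0,0],[0.09,0,-0.2],[0.09,0,-0.47],[0.09,0,-0.47],[0.09,0,-0.47]],"rot":[[-0.004,0.007,-0.009],[-0.004,0.007,-0.009],[-0.004,0.007,-0.009],[-0.004,0.007,-0.009],[-0.004,0.007,-0.009]],"jaw":[46,46,46,46,46]}'
python3 -m inch '{"translation":[[0,0,-0.2],[0,0,-0.4],[0,0,-0.6],[0,0,-0.75],[0,0,-0.84],[0,0,-0.84],[0,0,-0.84]],"rot":[[0,0,0],[0,0,0],[0,0,0],[0,0,0],[0,0,0],[0,0,0],[0,0,0]],"jaw":[46,46,46,46,46,46,46]}'
python3 -c "
from h import *
need(.5466,.3583,.041,5.95)"
```

```text
time: 51.35
ee_pos: [0.5467, 0.3573, 0.1253]
eef_rot: [-0.051, 0.999, -0.001, -0.0]
ft_force: [0.9, 0.4, 1.8]
width: 0.0458
time: 52.05
ee_pos: [0.5472, 0.3575, 0.0423]
eef_rot: [-0.051, 0.999, -0.0, 0.0]
ft_force: [-0.1, 0.1, 0.7]
width: 0.0459
t [-0.006  0.008 -0.013] rot [0.    0.001 0.001] w 0.0459 f [-0.1  0.1  0.7] T 52.05
```

```bash
python3 -m inch '{"translation":[[0,0,-0.015],[0,0,-0.015],[0,0,-0.015],[0,0,-0.015],[0,0,-0.015],[0,0,-0.015],[0,0,-0.015]],"rot":[[0,0,0],[0,0,0],[0,0,0],[0,0,0],[0,0,0],[0,0,0],[0,0,0]],"jaw":[46,42,36,30,26,22,20]}' 12
python3 -m inch '{"translation":[[0,0,0],[0,0,0],[0,0,0.1],[0,0,0.3],[0,0,0.6],[0,0,0.98],[0,0,0.98]],"rot":[[0,0,0],[0,0,0],[0,0,0],[0,0,0],[0,0,0],[0,0,0],[0,0,0]],"jaw":[20,20,20,20,20,20,20]}'
python3 -m inch '{"translation":[[0,-0.2,0.4],[0,-0.45,0.45],[0,-0.7,0.45],[0,-0.95,0.45],[0,-0.95,0.45]],"rot":[[0,0,0],[0,0,0],[0,0,0],[0,0,0],[0,0,0]],"jaw":[20,20,20,20,20]}'
python3 -m inch '{"translation":[[0,-0.2,0],[0,-0.45,0],[0,-0.7,0],[0,-0.95,0],[0,-0.95,0]],"rot":[[0,0,0],[0,0,0],[0,0,0],[0,0,0],[0,0,0]],"jaw":[20,20,20,20,20]}'>/dev/null
python3 -m inch '{"translation":[[0,-0.2,0],[0,-0.45,0],[0,-0.7,0],[0,-0.95,0],[0,-0.95,0],[0,-0.95,0]],"rot":[[0,0,0],[0,0,0],[0,0,0],[0,0,0],[0,0,0],[0,0,0]],"jaw":[20,20,20,20,20,20]}'
python3 -c "
from h import *
need(.5495,-.0324,.185,5.95)"
```

```text
time: 52.75
ee_pos: [0.5472, 0.3576, 0.0409]
eef_rot: [-0.051, 0.999, -0.0, 0.0]
ft_force: [0.1, 0.1, 1.0]
width: 0.031
time: 53.45
ee_pos: [0.5498, 0.359, 0.1455]
eef_rot: [-0.051, 0.999, 0.002, 0.004]
ft_force: [1.1, 0.0, -0.3]
width: 0.0303
time: 53.95
ee_pos: [0.5507, 0.2596, 0.191]
eef_rot: [-0.048, 0.999, 0.002, 0.005]
ft_force: [-0.4, 0.3, -0.1]
width: 0.0305
time: 55.05
ee_pos: [0.5512, 0.0656, 0.1914]
eef_rot: [-0.046, 0.999, 0.001, 0.005]
ft_force: [0.2, 0.5, -0.1]
width: 0.0307
t [-0.017 -0.98  -0.064] rot [-0.003  0.009  0.012] w 0.0307 f [ 0.2  0.5 -0.1] T 55.05
```

```bash
python3 -m inch '{"translation":[[0,-0.2,0],[0,-0.45,0],[-0.01,-0.7,0],[-0.01,-0.98,0],[-0.01,-0.98,0],[-0.01,-0.98,0]],"rot":[[-0.003,0.009,0.012],[-0.003,0.009,0.012],[-0.003,0.009,0.012],[-0.003,0.009,0.012],[-0.003,0.009,0.012],[-0.003,0.009,0.012]],"jaw":[20,20,20,20,20,20]}'
python3 -m inch '{"translation":[[0,0,-0.2],[0,0,-0.4],[0,0,-0.6],[0,0,-0.8],[0,0,-0.8],[0,0,-0.8]],"rot":[[0,0,0],[0,0,0],[0,0,0],[0,0,0],[0,0,0],[0,0,0]],"jaw":[20,20,20,20,20,20]}'
python3 -c "
from h import *
need(.5495,-.0324,.0875,5.95)"
```

```text
time: 55.65
ee_pos: [0.5503, -0.0313, 0.1913]
eef_rot: [-0.052, 0.999, 0.0, -0.0]
ft_force: [0.2, 0.8, -0.6]
width: 0.0304
time: 56.25
ee_pos: [0.5505, -0.0299, 0.1116]
eef_rot: [-0.053, 0.999, 0.0, -0.0]
ft_force: [-0.1, -1.1, -0.5]
width: 0.0304
t [-0.01  -0.025 -0.241] rot [-0.001 -0.001 -0.003] w 0.0304 f [-0.1 -1.1 -0.5] T 56.25
```

```bash
python3 -m inch '{"translation":[[-0.01,-0.025,-0.1],[-0.01,-0.025,-0.18],[-0.01,-0.025,-0.22],[-0.01,-0.025,-0.24],[-0.01,-0.025,-0.24],[-0.01,-0.025,-0.24]],"rot":[[0,0,0],[0,0,0],[0,0,0],[0,0,0],[0,0,0],[0,0,0]],"jaw":[20,20,20,20,20,20]}'
python3 -m inch '{"translation":[[0,0,-0.007],[0,0,-0.014],[0,0,-0.014],[0,0,-0.014]],"rot":[[0,0,0],[0,0,0],[0,0,0],[0,0,0]],"jaw":[20,20,20,20]}'
```

```text
time: 56.85
ee_pos: [0.5497, -0.0324, 0.0879]
eef_rot: [-0.053, 0.999, 0.0, -0.0]
ft_force: [-0.1, -0.2, -1.1]
width: 0.0303
time: 57.25
ee_pos: [0.5499, -0.0324, 0.0868]
eef_rot: [-0.053, 0.999, 0.0, 0.0]
ft_force: [-0.7, -0.6, 2.7]
width: 0.0309
```

Light contact at the expected height. Release, rise straight up, back away and look.

```bash
python3 -m inch '{"translation":[[0,0,0],[0,0,0],[0,0,0],[0,0,0],[0,0,0.2],[0,0,0.5],[0,0,0.98],[0,0,0.98]],"rot":[[0,0,0],[0,0,0],[0,0,0],[0,0,0],[0,0,0],[0,0,0],[0,0,0],[0,0,0]],"jaw":[34,38,42,46,46,46,46,46]}'
python3 -m inch '{"translation":[[0,0,0.3],[-0.2,0.2,0.3],[-0.4,0.4,0.3],[-0.6,0.6,0.3],[-0.6,0.9,0.3],[-0.6,0.9,0.3]],"rot":[[0,0,0],[0,0,0],[0,0,0],[0,0,0],[0,0,0],[0,0,0]],"jaw":[46,46,46,46,46,46]}'>/dev/null
python3 -m inch '{"translation":[[0,0.3,0],[0,0.6,0],[0,0.95,0],[0,0.95,0]],"rot":[[0,0,0],[0,0,0],[0,0,0],[0,0,0]],"jaw":[46,46,46,46]}'>/dev/null
python3 -m inch '{"translation":[[0,0.3,0],[0,0.6,0],[0,0.95,0],[0,0.95,0]],"rot":[[0,0,0],[0,0,0],[0,0,0],[0,0,0]],"jaw":[46,46,46,46]}'>/dev/null
python3 -m inch '{"translation":[[0,0.3,0],[0,0.6,0],[0,0.95,0],[0,0.95,0],[0,0.95,0]],"rot":[[0,0,0],[0,0,0],[0,0,0],[0,0,0],[0,0,0]],"jaw":[46,46,46,46,46]}'
python3 - <<'E'
from h import *
import cv2
i=eyes.camera("side"); a=cv2.resize(i[100:270,180:345],(388,400),interpolation=cv2.INTER_CUBIC)
i=eyes.camera("top"); b=cv2.resize(i[185:255,222:322],(411,288),interpolation=cv2.INTER_CUBIC)
t=cv2.imread("pics/top0.png"); b0=cv2.resize(t[185:255,222:322],(411,288),interpolation=cv2.INTER_CUBIC)
c=np.zeros((580,800,3),np.uint8); c[:400,:388]=a;c[:288,389:]=b;c[290:578,389:]=b0
c[402:580,:388]=cv2.resize(i[120:305,190:470],(388,178))
cv2.imwrite("pics/s11.png",c)
E
```

```text
time: 58.05
ee_pos: [0.5529, -0.0328, 0.1907]
eef_rot: [-0.053, 0.999, 0.001, 0.005]
ft_force: [0.9, -0.4, -0.4]
width: 0.0458
time: 59.95
ee_pos: [0.4909, 0.3545, 0.2186]
eef_rot: [-0.062, 0.998, 0.002, 0.004]
ft_force: [0.1, -0.1, -0.4]
width: 0.046
```

View pics/s11.png

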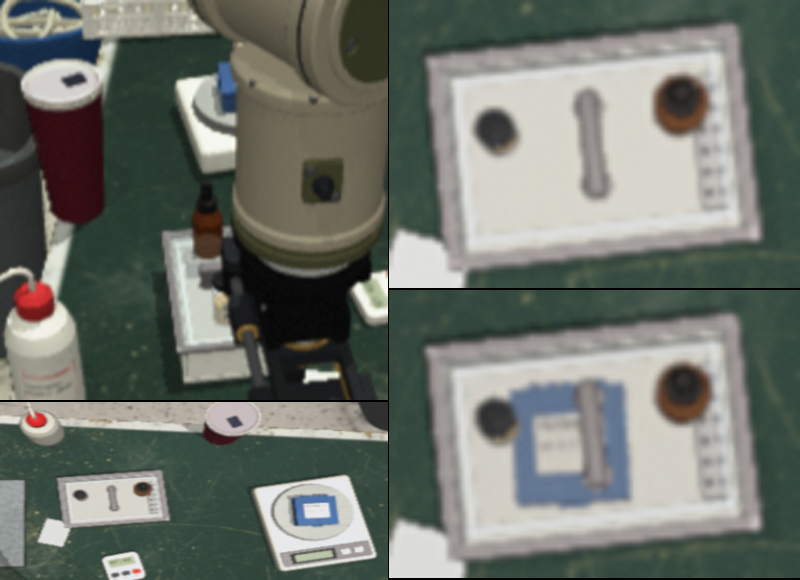

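The before and after top views match within about a pixel: lid, vial (497,130) and dropper (682,103). The bottles are upright, the case is on the pan and the arm is clear. Handing in.

```bash
python3 -c "
from bench import r
print(r.close_job())"
```

```text
the job is handed in; nothing more can be done
None
```

I finished the job and handed it in at about 60 s of the 144 s allowed. The hand-in gives no verdict, so the result rests on my own checks:

- **Sequence:** I stood the dropper and then the vial on the mat, laid the lid beside them, and put the filter case on the balance pan. Then I refitted the lid and put back the vial and the dropper.
- **Lid and bottles:** The last top view matched the starting one to about a pixel (roughly 2 mm) for lid, vial and dropper. Both bottles were upright and released. The lid met the rim at the expected height.
- **Case:** It lies flat and, by my estimate from the top view, within a few millimetres of the pan centre; the limit is 20 mm.
- **Other items:** The wash bottle, tumbler and timer were never touched, and they look unmoved in the last picture.
- **Disagreement:** The two cameras put the pan centre up to 12 mm apart. I used a value between them and shifted it 3 mm after a closer side view.
- **Not confirmed from the side:** In the last side view the arm hid most of the vial, part of the lid and part of the pan. The vial and the case are therefore confirmed mainly by the top view, and the lid's seating by the contact height.

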